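# Stack the spice trays offset and padlock the rack

### The job

Move the jar off the lock-up rack and stand it upright on the middle of the cork coaster, and stack all the spice trays (in any order) squarely on the rack with alternating offsets: the bottom one shifted to the white line on the padlock side, the next to the white line on the hinge side and so on, each seated flat on the lip of the one below. Once they are all stacked, swing the gate bar fully closed over them, and only then press the padlock's shackle straight down through the bar's eye until it clicks and stays down. Leave the other pantry things where they stand.

Things in the scene. Friction and masses are not known exactly. Their poses are not given: they have to be found in the camera images.
- rack: Fixed dark-wood lock-up rack: base 110 (x) x 290 (y) x 15 mm, origin at the centre of its underside, x away from the robot at yaw 0. Posts 24 mm square at y +115 mm (hinge, 142 mm high) and y -115 mm (brass padlock body 24 x 46 mm on it, top 142 mm high). Trays go between, their length along y; white lines on the base at y +61 and -61 mm show where their ends come.
- bed_lock (a point): Point on the top of the rack's base (15 mm above the table), at the rack's y = -10 mm (towards the padlock): the centre of the 1st, 3rd and 5th tray, counted from the bottom, belongs over it.
- bed_hinge (a point): Point on the top of the rack's base, at the rack's y = +10 mm (towards the hinge post): the centre of the 2nd and 4th tray belongs over it.
- gate_hinge (a point): Point on the upright hinge axis of the gate, on the hinge post, level with the underside of the bar (145 mm above the table).
- gate_knob (a point): Centre of the top of the red round knob, 16 mm across and 30 mm tall, upright on the gate bar 120 mm from the hinge axis. The bar is flat steel 16 x 5 mm, 230 mm long, its top 150 mm above the table, with a square eye (16 mm hole) 217 mm from the hinge.
- gate (a joint): Angle of the gate bar, rad. 0: closed on its stop, over the stack, its eye under the raised short leg of the shackle. It grows as the bar swings towards the robot (clockwise from above), up to 1.6; stays where left, friction 0.12 N m. Closed, it clears five stacked trays by 16 mm.
- shackle_top (a point): Middle of the top of the padlock's steel U shackle (rod 8 mm, 34 mm wide along the rack's y, flat crown about 16 mm long). Raised it is 191 mm above the table. Press it straight down.
- shackle (a joint): Shackle pressed into the padlock, m. 0: raised, its short leg 5 mm above the gate's eye. Sprung up with 2 to 6 N; the sprung pawl adds to that from 6 mm down (peak 7 to 10 N in all at 7 mm: push on past it), snaps in, hidden, at 20 mm and then holds it at about 19 mm; stop at 23 mm. No key: once clicked it stays, even if the gate is open.
- tray_a: Blue spice tray with white rim, 60 (x) x 100 (y) x 26 mm high, 180 g, with three fixed tins with red lids inside. Origin: centre of its underside (of its keel). Walls 4 mm. The keel, 40 (x) x 38 (y) x 4 mm deep, drops inside the lip of the tray below; the floor rests on that lip: each tray adds 22 mm. Take it across its 60 mm width. May be absent.
- tray_b: Blue spice tray with white rim, 60 (x) x 100 (y) x 26 mm high, 180 g, with three fixed tins with yellow lids inside. Origin: centre of its underside (of its keel). Walls 4 mm. The keel, 40 (x) x 38 (y) x 4 mm deep, drops inside the lip of the tray below; the floor rests on that lip: each tray adds 22 mm. Take it across its 60 mm width. May be absent.
- tray_c: Blue spice tray with white rim, 60 (x) x 100 (y) x 26 mm high, 180 g, with three fixed tins with green lids inside. Origin: centre of its underside (of its keel). Walls 4 mm. The keel, 40 (x) x 38 (y) x 4 mm deep, drops inside the lip of the tray below; the floor rests on that lip: each tray adds 22 mm. Take it across its 60 mm width. May be absent.
- tray_d: Blue spice tray with white rim, 60 (x) x 100 (y) x 26 mm high, 180 g, with three fixed tins with orange lids inside. Origin: centre of its underside (of its keel). Walls 4 mm. The keel, 40 (x) x 38 (y) x 4 mm deep, drops inside the lip of the tray below; the floor rests on that lip: each tray adds 22 mm. Take it across its 60 mm width. May be absent.
- tray_e: Blue spice tray with white rim, 60 (x) x 100 (y) x 26 mm high, 180 g, with three fixed tins with white lids inside. Origin: centre of its underside (of its keel). Walls 4 mm. The keel, 40 (x) x 38 (y) x 4 mm deep, drops inside the lip of the tray below; the floor rests on that lip: each tray adds 22 mm. Take it across its 60 mm width. May be absent.
- jar: Squat amber jar with a red lid, 58 mm across, 44 mm tall, 180 g, left standing on the rack's base. Origin: centre of its underside.
- coaster: Fixed round cork coaster, 104 mm across, 5 mm thick. Origin: centre of its underside.
- spice_red: Small red spice jar, 32 mm across, 50 mm tall. Not part of the job: leave it where it stands. Origin: centre of its underside.
- spice_green: Small green spice jar, 32 mm across, 50 mm tall. Not part of the job: leave it where it stands. Origin: centre of its underside.
- bowl: White bowl, 100 mm across, 45 mm tall. Not part of the job: leave it where it stands. Origin: centre of its underside.
- tin: Small round yellow tin, 50 mm across, 40 mm tall. Not part of the job: leave it where it stands. Origin: centre of its underside.
- mug: Blue mug, 80 mm across, 90 mm tall, handle at its +y. Not part of the job: leave it where it stands. Origin: centre of its underside.

How it is judged:
By the outcome, as a careful person would: the job done as asked, in the order asked, and still so for the second after the job is handed in, with the robot touching nothing.
Of tray_a, tray_b, tray_c, tray_d, tray_e only 3 to 5 are there at a start; the rules pass over those that are not, and their reading is None.
At some moment in a run one of jar may be knocked a few centimetres aside while the robot is not near it.
Once in a run the grip may slacken for a moment while it holds something.
It also fails if it takes over 210 s, if anything falls off the work surface, if the arm or the gripper's body presses on something with over 40 N, if the wrist force passes 120 N, or if a joint passes its speed limit or range.

### The arm

A 6-joint arm with a two-finger parallel gripper is mounted at the origin on the work surface. World frame = base frame: x ahead of the robot, y to its left, z up, the work surface at z = 0. Lengths are in mm, angles in rad, forces in N, time in s.
With the tool pointing down it reaches from about 350 to 975 mm from the base axis. Payload 4.9 kg.
Tool frame: the origin (TCP) lies on the centre line of the jaws, within the pads' length; the fingertips stand 25 mm ahead of it and the grasp point (between the pads) lies 6 mm ahead of it; y points along the fingers, z is the direction in which the jaws open and shut, and the axes are right-handed (so a half turn about y gives the same grasp; the last joint's range is limited). The gripper opens to 85 mm and grips with 20 to 120 N. Pads are 22 mm wide; open, the fingers measure 114 mm over their backs; the gripper's body (76 mm by 85 mm) begins 54 mm behind the grasp point. The pads swing forward as they close: fully open they stand 13 mm farther back than shut.
Start: joints at [-1.329, 0.053, 1.613, -0, 1.476, -0.119], TCP at [220.633, -584.742, 256.304] pointing down, gripper open.
Joint ranges: [-3.01, 3.01], [-1.01, 2.22], [0.06, 2.58], [-1.02, 4.17], [0.09, 2.62], [-3.14, 3.14]. Speed limits (rad/s): [2.57, 2.57, 3.14, 3.14, 3.14, 3.14].

### API

Orientations are given as a unit quaternion [w, x, y, z].
In Python, from bench import env, vision gives the robot as it stands. The module is installed in compiled form; this text tells all that it offers.
- The arm moves only by the tool carry_out, never from a script. Its arguments are lists of equal length, an entry for each row: "dp": the shift along the world's x, y, z in m, a list of three; "twist": the turn, a rotation vector about the world's x, y, z in rad, a list of three; "grip": the gripper command: -1 is fully open, 1 is shut, values between are in proportion. A call has 1 to 8 rows; each row shifts and turns the commanded pose from where the row before left it; what a row does not reach is not made up. A row lasts 1/8 s, in which the tool goes at most 62.5 mm and 10.7 degrees, less where a joint would pass 70% of its speed; a pose out of reach is approached as far as the arm can. A call with a gripper value outside its range is refused whole. The fingers move at their own pace and stop on an object; "newtons" is the grip in N (left out, the last holds). Time passes only in rows, so rows that do not move let the fingers close. It gives the time, the measured TCP pose, the force and the opening at its end, in the units of the state.
- env.read_state(): the state, without advancing time (a new reading comes with each control period).
- vision.read_camera(name): name is "scene" or "side" or "wrist"; returns a dict with "pixels" (400x640x3 uint8, red, green, blue), "depth" (400x640 float32, mm along the optical axis (not along the pixel's ray), 0 where there is no reading), "vertical_fov" (degrees; the focal length in pixels is half the picture's height over the tangent of half this angle, whatever the lens; pixels are square), "cx", "cy" (the principal point, pixels), "rvec" (rotation vector, rad) and "tvec" (3), from world to camera coordinates, as OpenCV has them; the wrist camera has in their place "hand_eye" (4x4, takes a point from camera to tool coordinates, whose origin is the TCP and whose axes are the tool frame's). Camera axes: x right, y down, z forward; pixel columns grow to the right and rows downward; lengths in mm; the calibration is good to about 2 mm. The wrist camera is an equidistant fisheye: a pixel r from the principal point sees the ray r / f radians off the axis. A picture is of the moment at which its call begins: read the wrist's pose just before it.
- env.finish_job(): hands the job in, once; it reports no verdict.
The state is a dict: "t": time; "q": joint angles; "dq": joint speeds; "effort": joint torques, N m; "ee_pos": TCP position; "tool_rot": TCP orientation; "ft_force": force on the tool from outside, world axes, zero at the start; "moment": the same for the moment, N m; "opening": finger opening in mm.
Only numpy, scipy, OpenCV 4.12 (cv2) and the standard library are available. Lean on these libraries where they do the work, as an engineer would, in place of code of your own. Each camera call takes 0.05 s, during which the arm holds its last target.

## Working session

There is one attempt and no reset: what is moved stays moved. The work goes in short steps, Python scripts to look and compute and a tool call to move; the robot and the scene stay as the last step left them, time stands still between calls to the robot, and variables do not carry over. Pictures are saved under pics/ and viewed, and the job is handed in when it is done.

Besides the shell and the picture viewer there is one more tool, called after "Request:" as name(argument=value, ...), one argument or row to a line, values as JSON. carry_out: Moves the arm, as the interface text tells. Its arguments: {"type":"object","properties":{"dp":{"type":"array"},"twist":{"type":"array"},"grip":{"type":"array"},"newtons":{"type":"number"}},"required":["dp","twist","grip"]}

```bash
mkdir -p pics; ls; cat > h.py <<'E'
import numpy as np, cv2
from bench import env, vision
def save(im,n): cv2.imwrite('pics/'+n, cv2.cvtColor(im,cv2.COLOR_RGB2BGR))
E
python3 - <<'E'
from h import *
s=env.read_state(); print(s)
for n in ['scene','side','wrist']:
    c=vision.read_camera(n); save(c['pixels'],n+'0.png'); np.savez(''+n+'0.npz',**c)
    print(n,{k:v for k,v in c.items() if k not in('pixels','depth')})
E
```

```text
pics
{'t': 0.0, 'q': array([-1.32902447e+00,  5.33623869e-02,  1.61433767e+00, -3.59278081e-06,
        1.47603203e+00, -1.19019939e-01]), 'dq': array([ 5.11730884e-05, -3.16091965e-04,  1.05413230e-03,  3.28415815e-04,
        5.21342605e-04,  6.27697049e-04]), 'effort': array([-1.28321317e-04, -3.93681908e+01, -3.70176816e+01, -1.00142590e-04,
        7.06133345e-03,  1.39888400e-05]), 'ee_pos': array([ 220.47820582, -584.18103725,  255.03347604]), 'tool_rot': array([ 0.12682083, -0.12691614,  0.69638686, -0.69487705]), 'ft_force': array([-0.18215597,  0.05780559, -0.29716556]), 'moment': array([ 0.02577687, -0.02371399, -0.05614581]), 'opening': 85.57089184829734}
scene {'vertical_fov': 48.14340208347545, 'cx': 313.9012189018155, 'cy': 205.674233453519, 'rvec': array([ 0.8328514 ,  2.51227757, -1.17808911]), 'tvec': array([ 445.56087755, -110.65108093, 1400.97167116])}
side {'vertical_fov': 52.34678277833056, 'cx': 319.43851532860543, 'cy': 200.3787105413189, 'rvec': array([ 0.29258677, -2.84442295,  1.13528004]), 'tvec': array([525.30822884, 205.71632646, 998.33809606])}
wrist {'vertical_fov': 65.70646984690485, 'cx': 317.9382573223039, 'cy': 195.1160252080787, 'hand_eye': array([[ 1.90599269e-04,  9.54787711e-01,  2.97288397e-01,
        -7.68626430e+01],
       [ 5.65507861e-04, -2.97288458e-01,  9.54787543e-01,
        -1.18798797e+02],
       [ 9.99999822e-01, -1.38628820e-05, -5.96602919e-04,
        -9.80489902e-01],
       [ 0.00000000e+00,  0.00000000e+00,  0.00000000e+00,
         1.00000000e+00]])}
```

View pics/scene0.png

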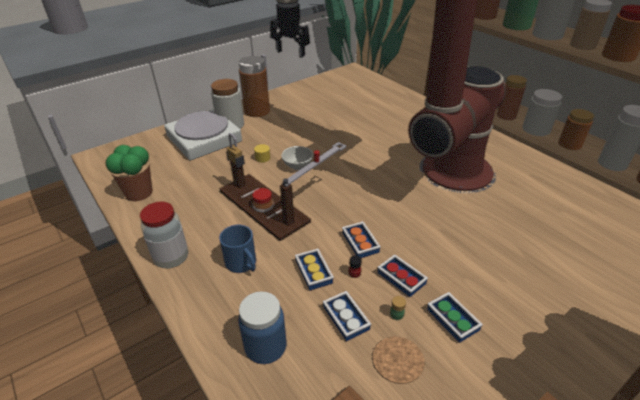

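View pics/side0.png

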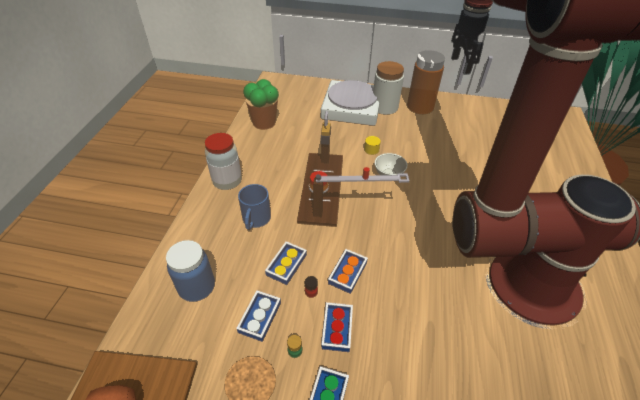

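View pics/wrist0.png

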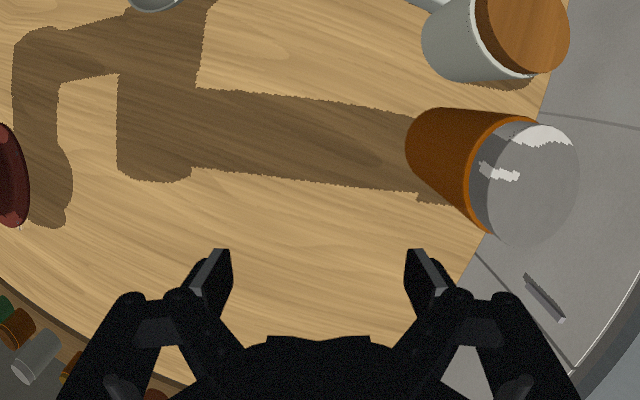

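```bash
cat >> h.py <<'E'
def K(c):
    f=200/np.tan(np.radians(c['vertical_fov'])/2); return f
def cloud(c):
    "world xyz per pixel for scene/side"
    f=K(c); h,w=c['depth'].shape
    u,v=np.meshgrid(np.arange(w),np.arange(h)); d=c['depth']
    P=np.stack([(u-c['cx'])/f*d,(v-c['cy'])/f*d,d],-1).astype(float)
    R=cv2.Rodrigues(np.array(c['rvec']))[0]
    X=(P-np.array(c['tvec']))@R; X[d<=0]=np.nan
    return X
def plane(c,uv,z):
    f=K(c); uv=np.atleast_2d(uv).astype(float); R=cv2.Rodrigues(np.array(c['rvec']))[0]
    d=np.stack([(uv[:,0]-c['cx'])/f,(uv[:,1]-c['cy'])/f,np.ones(len(uv))],-1)@R
    o=-R.T@np.array(c['tvec']); return o+d*((z-o[2])/d[:,2])[:,None]
E
python3 - <<'E'
from h import *
for n in ['scene','side']:
    c=dict(np.load(n+'0.npz')); X=cloud(c); px=c['pixels'].astype(int)
    hsv=cv2.cvtColor(c['pixels'],cv2.COLOR_RGB2HSV)
    print(n,'table z',np.nanpercentile(X[...,2],[5,25,50]))
    # top-down map
    x,y,z=X[...,0],X[...,1],X[...,2]
    m=np.isfinite(x)&(x>100)&(x<1100)&(abs(y)<700)&(z>-20)&(z<260)
    top=np.zeros((700,700,3),np.uint8)
    big=np.zeros((600,800,3),np.uint8)
    order=np.argsort(z[m]); 
    U=((y[m]+700)*0.55).astype(int); V=((1100-x[m])*0.55).astype(int)
    for i in order: cv2.circle(big,(int(U[i]),int(V[i])),1,c['pixels'][m][i].tolist(),-1)
    save(big,n+'_top.png')
    # trays: blue-dark mask
    b=((hsv[...,0]>100)&(hsv[...,0]<130)&(hsv[...,1]>110)&(z<45)).astype(np.uint8)
    b=cv2.morphologyEx(b,cv2.MORPH_CLOSE,np.ones((9,9)))
    k,l,st,ce=cv2.connectedComponentsWithStats(b)
    for i in range(1,k):
        if st[i,4]<150: continue
        bb=cv2.dilate((l==i).astype(np.uint8),np.ones((5,5)))>0
        s=bb&(z>18)&(z<40)
        if s.sum()<80: continue
        p=X[s]; r=cv2.minAreaRect(p[:,:2].astype(np.float32)); print(ce[i].round(),s.sum(),np.round(r[0],1),np.round(r[1],1),round(r[2],1),np.nanpercentile(p[:,2],[50,95]).round(1))
E
```

```text
Still running in the background as job /tmp/bash_jobs.1000/41f1c0ae5aab (pid 525). You'll get a notice when it ends.
```

```bash
python3 - <<'E'
from h import *
for n,(a,b,c_,d) in {'scene':(130,370,200,500),'side':(110,400,220,480)}.items():
    c=cv2.imread(f'pics/{n}0.png')[a:b,c_:d]; cv2.imwrite(f'pics/{n}_z.png',cv2.resize(c,None,fx=2,fy=2,interpolation=2) )
E
```

```text
(no output)
```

View pics/side_z.png

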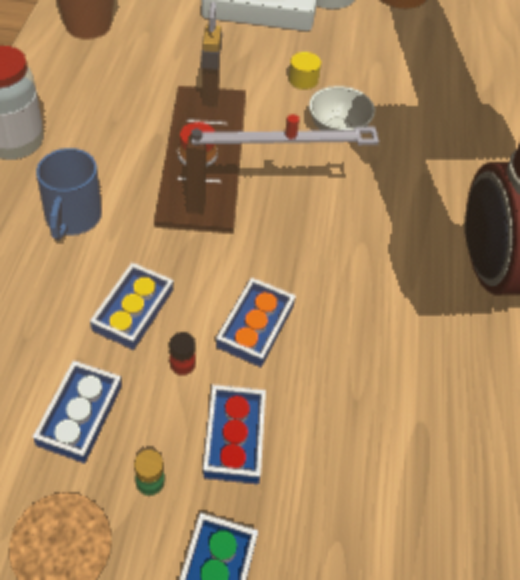

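View pics/scene_z.png

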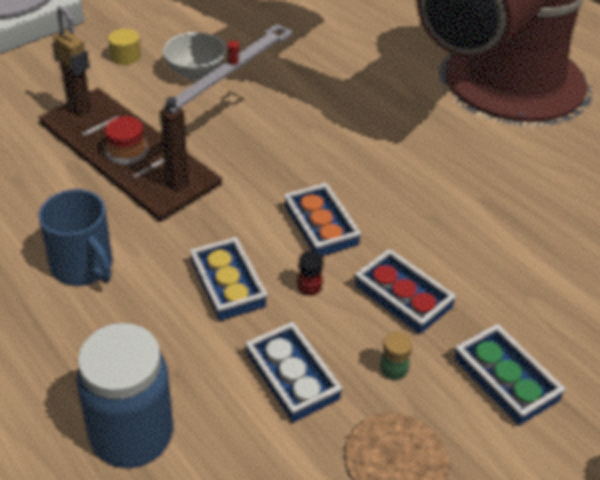

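```bash
kill -- -$(cat /tmp/bash_jobs.1000/41f1c0ae5aab/pid); cat >> h.py <<'E'
def ortho(c,z0,x0,x1,y0,y1,s):
    "warp image onto plane z0: rows x descending, cols y ascending-> y1 left (robot's left is left)"
    w=int((y1-y0)*s);h=int((x1-x0)*s)
    jj,ii=np.meshgrid(np.arange(w),np.arange(h))
    P=np.stack([x1-ii/s,y1-jj/s,np.full(ii.shape,float(z0))],-1).reshape(-1,3)
    R=cv2.Rodrigues(np.array(c['rvec']))[0]; q=P@R.T+np.array(c['tvec']); f=K(c)
    mu=(q[:,0]/q[:,2]*f+c['cx']).reshape(h,w).astype(np.float32);mv=(q[:,1]/q[:,2]*f+c['cy']).reshape(h,w).astype(np.float32)
    return cv2.remap(c['pixels'],mu,mv,cv2.INTER_LINEAR)
E
python3 - <<'E'
from h import *
for n in ['scene','side']:
    c=dict(np.load(n+'0.npz')); X=cloud(c)
    hsv=cv2.cvtColor(c['pixels'],cv2.COLOR_RGB2HSV)
    x,y,z=X[...,0],X[...,1],X[...,2]
    print(n,'z table',np.nanmedian(z[(x>300)&(x<800)&(abs(y)<400)]))
    save(ortho(c,0,250,950,-450,450,0.8),n+'_o.png')
    b=((hsv[...,0]>100)&(hsv[...,0]<130)&(hsv[...,1]>110)&(z<45)).astype(np.uint8)
    b=cv2.morphologyEx(b,cv2.MORPH_CLOSE,np.ones((9,9)))
    k,l,st,ce=cv2.connectedComponentsWithStats(b)
    for i in range(1,k):
        if st[i,4]<150: continue
        bb=cv2.dilate((l==i).astype(np.uint8),np.ones((5,5)))>0
        s=bb&(z>18)&(z<40)
        if s.sum()<80: continue
        p=X[s]; r=cv2.minAreaRect(p[:,:2].astype(np.float32)); print(ce[i].round(),s.sum(),np.round(r[0],1),np.round(r[1],1),round(r[2],1),np.nanpercentile(p[:,2],[50,95]).round(1))
    # red things, gate by height
    m=(z>135)&(z<200)&(x>300)&(x<900)&(abs(y)<450)
    k,l,st,ce=cv2.connectedComponentsWithStats(m.astype(np.uint8))
    for i in range(1,k):
        if st[i,4]>20: print('high',ce[i].round(),st[i],X[l==i].mean(0).round(), X[l==i].min(0).round(),X[l==i].max(0).round())
E
```

```text
scene z table 3.1662534650552625
[317. 273.] 287 [607.3  73.4] [101.7  58.9] 74.1 [24.1 29.8]
[239. 265.] 177 [741.6 -39.5] [32.1 84.3] 32.6 [28.9 38.5]
[353. 321.] 295 [630.1 224.7] [102.1  59.2] 80.7 [24.6 29.6]
[462. 314.] 276 [435.6 368.6] [102.4  42. ] 76.0 [23.6 28.8]
[446. 323.] 248 [463.  364.6] [99.8 35. ] 81.4 [24.5 29.5]
[267. 354.] 239 [814.4 203.6] [27.6 80.7] 72.5 [29.4 38.7]
high [233. 146.] [226 132  16  24 187] [ 588. -328.  157.] [ 573. -355.  135.] [ 600. -307.  195.]
high [309. 166.] [279 142  67  50 557] [ 472. -123.  153.] [ 335. -171.  135.] [576. -90. 184.]
high [132. 163.] [126 160  12   7  39] [ 837. -446.  140.] [ 823. -450.  135.] [ 854. -441.  145.]
high [157. 214.] [139 201  36  27 716] [ 864. -186.  150.] [ 825. -232.  135.] [ 900. -153.  156.]
side z table 2.2681734809129823
[337. 330.] 345 [453.1 217.1] [57.1 98.7] 6.2 [24.5 29.4]
[328. 386.] 273 [445.5 349. ] [63.8 57.4] 84.7 [25.2 29.6]
high [256.  96.] [252  94   9   6  27] [ 835. -445.  140.] [ 823. -450.  135.] [ 849. -438.  147.]
high [326. 125.] [321 111  10  24 125] [ 585. -324.  155.] [ 573. -351.  135.] [ 600. -305.  194.]
high [219. 143.] [205 133  29  21 491] [ 860. -185.  149.] [ 824. -230.  135.] [ 900. -151.  155.]
high [359. 178.] [313 167  96  20 662] [ 461. -124.  152.] [ 337. -166.  135.] [574. -87. 184.]
```

```bash
python3 - <<'E'
from h import *
for n in ['scene','side']:
    c=dict(np.load(n+'0.npz')); X=cloud(c)
    x,y,z=X[...,0],X[...,1],X[...,2]
    m=(z>14)&(z<60)&(x>250)&(x<950)&(abs(y)<480)
    k,l,st,ce=cv2.connectedComponentsWithStats(m.astype(np.uint8),connectivity=4)
    for i in range(1,k):
        if st[i,4]<60: continue
        p=X[l==i]; t=p[p[:,2]>19]
        if len(t)<40: continue
        r=cv2.minAreaRect(t[:,:2].astype(np.float32))
        print(n,ce[i].round(),st[i,4],'c',np.round(r[0],1),np.round(r[1],1),round(r[2],1),'zmax',np.percentile(p[:,2],98).round(1),np.median(c['pixels'][l==i],0))
    m=(z>1000)
    # lids: rays on plane ~?
    # coaster: depth z 3..9 by color; jar red lid
    hsv=cv2.cvtColor(c['pixels'],cv2.COLOR_RGB2HSV)
    red=((hsv[...,0]<6)|(hsv[...,0]>174))&(hsv[...,1]>170)&(hsv[...,2]>120)
    k,l,st,ce=cv2.connectedComponentsWithStats(red.astype(np.uint8))
    for i in range(1,k):
        if st[i,4]>15: print('red',ce[i].round(1),st[i,4],np.nanmean(X[l==i],0).round(1),np.nanmax(X[l==i][:,2]).round(1))
E
```

```text
scene [261. 152.] 214 c [ 448.  -427.4] [54.8 49.1] 29.7 zmax 45.7 [145.5 124.   63. ]
scene [297. 156.] 514 c [ 383.5 -323.1] [101.8  96.6] 79.3 zmax 49.3 [92.5 92.  84. ]
scene [263. 205.] 2273 c [ 575.8 -215.2] [107.6 287.2] 6.0 zmax 57.4 [68. 45. 34.]
scene [138. 190.] 329 c [ 839.  -464.2] [30.4 85.2] 89.5 zmax 59.0 [77. 48. 37.]
scene [359. 245.] 882 c [468.6  89.8] [174.2  85.1] 57.2 zmax 53.5 [104.5  87.5  63. ]
scene [236. 240.] 209 c [718.7 -96.1] [21.9 61.6] 67.5 zmax 59.0 [43. 57. 74.]
scene [170. 255.] 511 c [ 866.7 -169.5] [48.  90.6] 81.5 zmax 59.2 [106. 102.  99.]
scene [240. 261.] 430 c [744.3 -34.3] [65.2 79.1] 68.5 zmax 59.2 [39. 51. 64.]
scene [313. 268.] 708 c [606.6  72.2] [104.6  61.4] 74.7 zmax 30.6 [163. 153.  83.]
scene [402. 274.] 878 c [452.7 214. ] [ 63.6 102.7] 5.6 zmax 30.1 [130.   54.5  63. ]
scene [346. 314.] 949 c [629.2 223.6] [103.6  62.5] 82.0 zmax 30.1 [165. 163. 160.]
scene [454. 316.] 1076 c [446.9 364.3] [103.   63.7] 84.8 zmax 30.0 [ 63. 122.  79.]
scene [397. 306.] 275 c [534.  281.9] [30.1 29.6] 80.6 zmax 54.5 [100.  87.  60.]
scene [265. 3
[... 1232 characters left out ...]
36.3] [28.4 31.1] 12.8 zmax 53.8 [68. 51. 42.]
side [259. 315.] 883 c [629.2 224.1] [102.7  61.4] 81.7 zmax 29.7 [211. 209. 198.]
side [337. 326.] 801 c [452.5 215.5] [ 60.6 102.4] 5.2 zmax 29.9 [185.  65.  91.]
side [294. 345.] 271 c [532.3 284.2] [29. 30.] 84.7 zmax 53.9 [168. 130.  60.]
side [137. 376.] 4228 c [828.8 409.6] [219.2  95.6] 6.8 zmax 22.5 [136.  90.  48.]
side [330. 384.] 556 c [445.  348.3] [66.  60.3] 84.5 zmax 29.9 [ 38.  146.   85.5]
red [218.2 141.2] 368 [ 863.4 -190.5  151.1] 154.8
red [366.  171.5] 32 [ 445.2 -125.9  175.7] 183.7
red [315.9 174.7] 65 [ 589.9 -209.8   60.1] 62.8
red [312.2 291.7] 24 [523.9 145.8  23.9] 27.0
red [337.1 325.8] 320 [452.6 216.5  22.4] 27.0
```

View pics/scene_o.png

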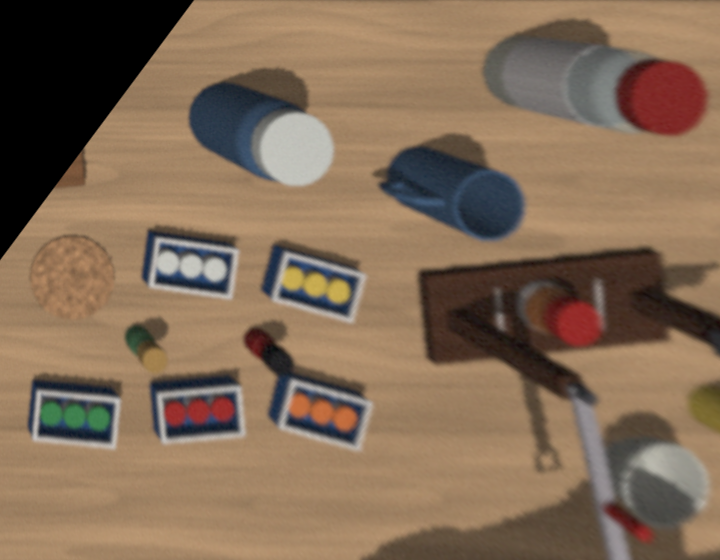

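View pics/side_o.png

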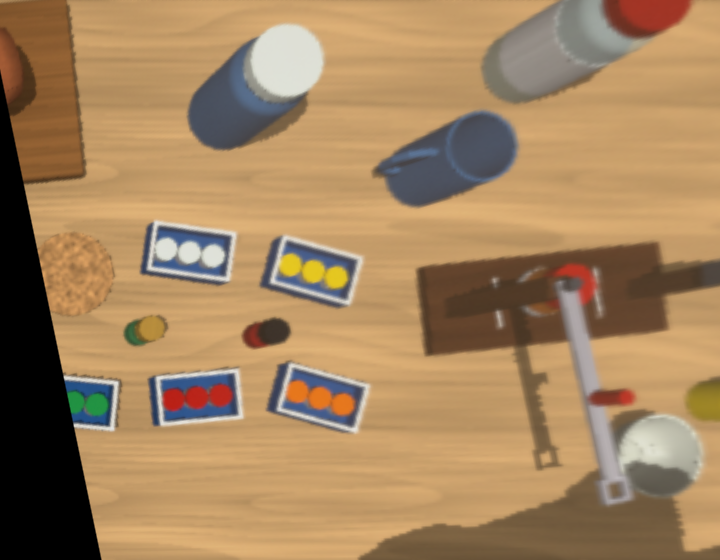

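```bash
cat >> h.py <<'E'
from scipy.spatial.transform import Rotation as Ro
def toolR(s):
    w,x,y,z=s['tool_rot']; return Ro.from_quat([x,y,z,w]).as_matrix()
def st():
    s=env.read_state(); R=toolR(s); z=R[:,2]
    print('t',round(s['t'],2),'p',s['ee_pos'].round(1),'yv',R[:,1].round(3),'zyaw',np.degrees(np.arctan2(z[1],z[0])).round(2),'F',s['ft_force'].round(1),'M',s['moment'].round(2),'open',round(s['opening'],1),'q',s['q'].round(2))
    return s
E
python3 - <<'E'
from h import *
st()
# jar lid via two-view rays, coaster
for n in ['scene','side']:
    c=dict(np.load(n+'0.npz')); hsv=cv2.cvtColor(c['pixels'],cv2.COLOR_RGB2HSV).astype(int); X=cloud(c)
    R=plane(c,[[262,193.7],[261,150]],59); 
    uv=[262,193.7] if n=='scene' else [315.9,174.7]
    print('jar lid',plane(c,uv,59).round(1))
    h,s,v=[hsv[...,i] for i in range(3)]
    x,y,z=X[...,0],X[...,1],X[...,2]
    m=(z>4.8)&(z<13)&(np.hypot(x-604,y-360)<75)
    e=cv2.Canny(c['pixels'],50,150)
    p=X[m]; print('coaster',m.sum(),p.mean(0),cv2.minEnclosingCircle(p[:,:2].astype(np.float32)))
    # rack base top plane
    m=(v<110)&(np.hypot(x-575,y+213)<200)&(z>11)&(z<24)
    p=X[m]; print('rack',m.sum(),cv2.minAreaRect(p[:,:2].astype(np.float32)),np.median(p[:,2]))
    m=(z>140)&(z<160)&(x>300)&(x<620)&(y>-240)&(y<-60)
    p=X[m][:,:2]; d=cv2.fitLine(p.astype(np.float32),cv2.DIST_HUBER,0,.01,.01).ravel(); print('bar',d,p.min(0),p.max(0))
E
```

```text
t 0.15 p [ 220.5 -584.3  255.3] yv [-0.     0.002 -1.   ] zyaw -69.33 F [ 0.4 -0.4  0.1] M [-0.    0.01 -0.01] open 85.1 q [-1.33  0.05  1.61 -0.    1.48 -0.12]
jar lid [[ 578.5 -204.4   59. ]]
coaster 1796 [608.38946173 363.29102985   7.06082408] ((603.780029296875, 359.6141357421875), 74.54676055908203)
rack 1843 ((556.8614501953125, -209.05892944335938), (302.5299987792969, 257.0660400390625), 71.08871459960938) 17.2874952188168
bar [ 9.7031558e-01  2.4184217e-01  4.7603522e+02 -1.2087079e+02] [ 335.22672695 -171.39781666] [574.45025378 -90.07117835]
jar lid [[ 590.1 -211.    59. ]]
coaster 1641 [606.76418391 360.03036778   6.85139353] ((607.03466796875, 353.06622314453125), 71.41545867919922)
rack 1649 ((635.9369506835938, -206.60025024414062), (232.7998046875, 290.6123962402344), 7.004218578338623) 16.067871809584755
bar [ 9.7034156e-01  2.4173795e-01  4.6850763e+02 -1.2110395e+02] [ 337.43343137 -165.92561607] [574.0272932  -86.71326242]
```

Request:
carry_out(
  dp=[
    [0.045, 0.0475, 0],
    [0.045, 0.0475, 0],
    [0.045, 0.0475, 0],
    [0.045, 0.0475, 0],
    [0.045, 0.0475, 0],
    [0.045, 0.0475, 0],
    [0.045, 0.0475, 0],
    [0.045, 0.0475, 0],
  ],
  twist=[
    [0, 0, 0.165],
    [0, 0, 0.165],
    [0, 0, 0.165],
    [0, 0, 0.165],
    [0, 0, 0.165],
    [0, 0, 0.165],
    [0, 0, 0.165],
    [0, 0, 0.165],
  ],
  grip=[-1, -1, -1, -1, -1, -1, -1, -1],
  newtons=30,
)

```text
t: 1.15
ee_pos: [565.5, -220.0, 256.1]
tool_rot: [-0.528, 0.528, -0.47, 0.47]
ft_force: [0.1, -1.5, 0.0]
opening: 85.6
```

Request:
carry_out(
  dp=[
    [0, 0, 0],
    [0, 0, 0],
  ],
  twist=[
    [0, 0, 0],
    [0, 0, 0],
  ],
  grip=[-1, -1],
)

```text
t: 1.4
ee_pos: [564.3, -221.7, 255.8]
tool_rot: [-0.526, 0.527, -0.472, 0.471]
ft_force: [0.3, 1.4, 0.7]
opening: 85.7
```

```bash
cat >> h.py <<'E'
def wrist():
    s=env.read_state(); c=vision.read_camera('wrist'); c['T']=np.eye(4); c['T'][:3,:3]=toolR(s); c['T'][:3,3]=s['ee_pos']; c['T']=c['T']@np.array(c['hand_eye'])
    return c
def wproj(c,P):
    P=np.asarray(P,float); q=(P-c['T'][:3,3])@c['T'][:3,:3]
    r=np.hypot(q[...,0],q[...,1]); th=np.arctan2(r,q[...,2]); k=th*K(c)/np.maximum(r,1e-9)
    return np.stack([q[...,0]*k+c['cx'],q[...,1]*k+c['cy']],-1)
def wray(c,uv):
    uv=np.atleast_2d(uv).astype(float); d=uv-[c['cx'],c['cy']]; r=np.linalg.norm(d,axis=1); th=r/K(c)
    v=np.stack([d[:,0]/np.maximum(r,1e-9)*np.sin(th),d[:,1]/np.maximum(r,1e-9)*np.sin(th),np.cos(th)],-1)
    return v@c['T'][:3,:3].T
def wplane(c,uv,z):
    d=wray(c,uv); o=c['T'][:3,3]; return o+d*((z-o[2])/d[:,2])[:,None]
def wortho(c,z0,x0,x1,y0,y1,s):
    w=int((y1-y0)*s);h=int((x1-x0)*s); jj,ii=np.meshgrid(np.arange(w),np.arange(h))
    uv=wproj(c,np.stack([x1-ii/s,y1-jj/s,np.full(ii.shape,float(z0))],-1)).astype(np.float32)
    return cv2.remap(c['pixels'],uv[...,0],uv[...,1],cv2.INTER_LINEAR)
E
python3 - <<'E'
from h import *
st(); c=wrist(); save(c['pixels'],'w1.png'); np.savez('w1.npz',**c)
save(wortho(c,15,475,675,-390,-40,2),'w1o.png')
E
```

```text
t 1.4 p [ 564.3 -221.7  255.8] yv [-0.001 -0.    -1.   ] zyaw 6.3 F [0.3 1.4 0.7] M [-0.    0.03  0.03] open 85.7 q [-0.5   0.01  1.66 -0.    1.48 -0.61]
```

View pics/w1.png

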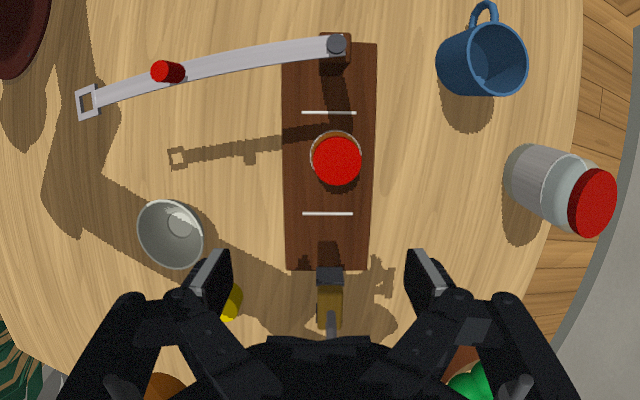

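View pics/w1o.png

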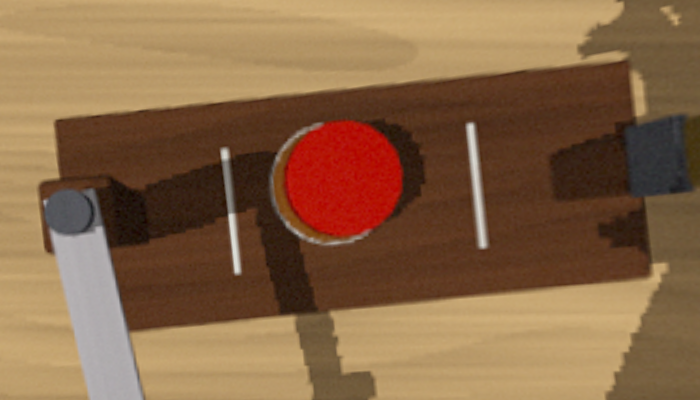

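```bash
python3 - <<'E'
from h import *
c=dict(np.load('w1.npz')); px=c['pixels'].astype(int)
hsv=cv2.cvtColor(c['pixels'],cv2.COLOR_RGB2HSV).astype(int)
w=(hsv[...,1]<60)&(hsv[...,2]>150); w[:, :285]=0; w[:,375:]=0; w[:90]=0; w[235:]=0
k,l,s_,ce=cv2.connectedComponentsWithStats(w.astype(np.uint8))
cs=[]
for i in range(1,k):
    if s_[i,4]<30: continue
    v,u=np.nonzero(l==i); P=wplane(c,np.c_[u,v],15.5); r=cv2.minAreaRect(P[:,:2].astype(np.float32)); print(s_[i],r)
    if s_[i,2]>35: cs.append(r[0])
cs=np.array(cs); m=cs.mean(0); d=cs[0]-cs[1]; d=d if d[1]>0 else -d
print('lines mid',m,'len',np.linalg.norm(d),'yaw',np.degrees(np.arctan2(-d[0],d[1])))
red=((hsv[...,0]<6)|(hsv[...,0]>174))&(hsv[...,1]>170); red[:,:290]=0; red[:,380:]=0
v,u=np.nonzero(red); P=wplane(c,np.c_[u,v],59); print('jar',P.mean(0),cv2.minEnclosingCircle(P[:,:2].astype(np.float32)))
# dark base edges: contour on plane 15
b=(hsv[...,2]<110)&(hsv[...,0]<20)
# knob
red2=((hsv[...,0]<6)|(hsv[...,0]>174))&(hsv[...,1]>150); red2[:,:145]=0; red2[:,190:]=0; red2[:55]=0;red2[90:]=0
v,u=np.nonzero(red2); print('knob',wplane(c,[[u.min()+8,v.mean()]],180),wplane(c,np.c_[u,v],165).mean(0), u.min(),u.max(),v.min(),v.max())
print('hinge cap',wplane(c,[[337,44]],152))
# rack corners in ortho picture
for p in [(57,120),(628,62),(650,275)]: print('corner',475+200-p[1]/2,-40-p[0]/2)
E
```

```text
[302 111  26   3  78] ((553.5667114257812, -157.1474151611328), (28.68785858154297, 2.373967170715332), 6.178625106811523)
[302 212  51   3 150] ((582.2239379882812, -277.75555419921875), (62.13550567626953, 2.6993813514709473), 6.233055591583252)Traceback (most recent call last):
  File "<stdin>", line 11, in <module>
IndexError: index 1 is out of bounds for axis 0 with size 1
```

```bash
python3 - <<'E'
from h import *
c=dict(np.load('w1.npz'))
hsv=cv2.cvtColor(c['pixels'],cv2.COLOR_RGB2HSV).astype(int)
g=c['pixels'].min(-1).astype(int)
cs=[]
for a,b in [(105,120),(206,220)]:
    w=np.zeros(g.shape,bool); w[a:b,297:360]=(g[a:b,297:360]>65)&(hsv[a:b,297:360,1]<110)
    v,u=np.nonzero(w); P=wplane(c,np.c_[u,v],15.5); r=cv2.minAreaRect(P[:,:2].astype(np.float32)); print(len(u),r); cs.append(r[0])
cs=np.array(cs); m=cs.mean(0); d=cs[0]-cs[1]
print('lines mid',m,'len',np.linalg.norm(d),'yaw',np.degrees(np.arctan2(-d[0],d[1])))
red=((hsv[...,0]<6)|(hsv[...,0]>174))&(hsv[...,1]>170); red[:,:290]=0; red[:,380:]=0
v,u=np.nonzero(red); P=wplane(c,np.c_[u,v],59); print('jar',P.mean(0),cv2.minEnclosingCircle(P[:,:2].astype(np.float32)))
print('hinge cap',wplane(c,[[337,44]],152),'knob top',wplane(c,[[160,71]],180))
for p in [(57,120),(628,62),(650,275)]: print('corner',475+200-p[1]/2,-40-p[0]/2)
E
```

```text
180 ((569.6680297851562, -155.82034301757812), (63.29878234863281, 3.736614227294922), 6.647894382476807)
209 ((582.2149047851562, -277.7713623046875), (62.1569709777832, 5.327942848205566), 6.233291149139404)
lines mid [ 575.94146729 -216.79585266] len 122.59475999173272 yaw 5.874181806312153
jar [ 582.51123246 -205.7030625    59.        ] ((599.7744750976562, -344.22955322265625), 245.86183166503906)
hinge cap [[ 565.01554597 -101.56157611  152.        ]] knob top [[ 447.96030541 -129.94199276  180.        ]]
corner 615.0 -68.5
corner 644.0 -354.0
corner 537.5 -365.0
```

```bash
python3 - <<'E'
from h import *
c=dict(np.load('w1.npz'))
hsv=cv2.cvtColor(c['pixels'],cv2.COLOR_RGB2HSV).astype(int)
red=((hsv[...,0]<6)|(hsv[...,0]>174))&(hsv[...,1]>170); k,l,s_,ce=cv2.connectedComponentsWithStats(red.astype(np.uint8))
i=l[160,336]; v,u=np.nonzero(l==i); P=wplane(c,np.c_[u,v],59); print('jar',P.mean(0),cv2.minEnclosingCircle(P[:,:2].astype(np.float32)))
st()
E
```

```text
jar [ 582.28167426 -203.3004492    59.        ] ((582.393798828125, -203.46682739257812), 26.353057861328125)
t 1.45 p [ 563.9 -222.4  255.9] yv [-0.001 -0.    -1.   ] zyaw 6.23 F [ 0.1  0.3 -0.9] M [-0.02  0.01  0.04] open 85.5 q [-0.5   0.01  1.66 -0.    1.48 -0.61]
```

Request:
carry_out(
  dp=[
    [0.0184, 0.019, -0.02],
    [0, 0, -0.05],
    [0, 0, -0.05],
    [0, 0, -0.05],
    [0, 0, -0.04],
    [0, 0, 0],
  ],
  twist=[
    [0, 0, 0],
    [0, 0, 0],
    [0, 0, 0],
    [0, 0, 0],
    [0, 0, 0],
    [0, 0, 0],
  ],
  grip=[-1, -1, -1, -1, -1, -1],
)

```text
t: 2.2
ee_pos: [579.1, -202.8, 42.2]
tool_rot: [-0.525, 0.527, -0.475, 0.47]
ft_force: [-0.3, 0.5, 0.5]
opening: 85.3
```

```bash
python3 - <<'E'
from h import *
st(); c=wrist(); save(c['pixels'],'w2.png')
E
```

```text
t 2.2 p [ 579.1 -202.8   42.2] yv [-0.008  0.004 -1.   ] zyaw 6.15 F [-0.3  0.5  0.5] M [0.01 0.01 0.01] open 85.3 q [-0.46  0.25  1.78 -0.    1.12 -0.57]
```

View pics/w2.png

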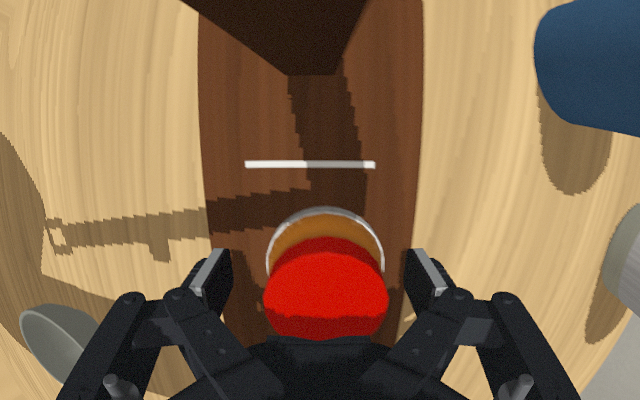

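Request:
carry_out(
  dp=[
    [0.003, 0, 0.002],
    [0, 0, 0],
    [0, 0, 0],
    [0, 0, 0],
    [0, 0, 0],
    [0, 0, 0],
  ],
  twist=[
    [0, 0, 0],
    [0, 0, 0],
    [0, 0, 0],
    [0, 0, 0],
    [0, 0, 0],
    [0, 0, 0],
  ],
  grip=[1, 1, 1, 1, 1, 1],
  newtons=40,
)

```text
t: 3.0
ee_pos: [586.8, -204.6, 53.3]
tool_rot: [-0.526, 0.528, -0.471, 0.473]
ft_force: [-8.3, -0.5, 13.2]
opening: 50.9
```

```bash
python3 -c "
from h import *
st()"
```

```text
t 3.0 p [ 586.8 -204.6   53.3] yv [ 0.001 -0.004 -1.   ] zyaw 6.34 F [-8.3 -0.5 13.2] M [-0.16  1.81  0.03] open 50.9 q [-0.45  0.25  1.76 -0.    1.13 -0.56]
```

```bash
python3 - <<'E'
from h import *
st(); c=wrist(); save(c['pixels'],'w3.png')
c=vision.read_camera('side'); save(cv2.resize(c['pixels'][110:240,250:450],None,fx=4,fy=4,interpolation=2),'s3.png')
E
```

```text
t 3.0 p [ 586.8 -204.6   53.3] yv [ 0.001 -0.004 -1.   ] zyaw 6.34 F [-8.3 -0.5 13.2] M [-0.16  1.81  0.03] open 50.9 q [-0.45  0.25  1.76 -0.    1.13 -0.56]
```

View pics/w3.png

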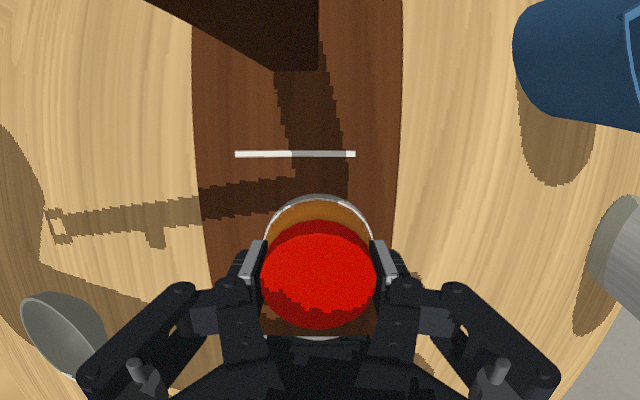

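View pics/s3.png

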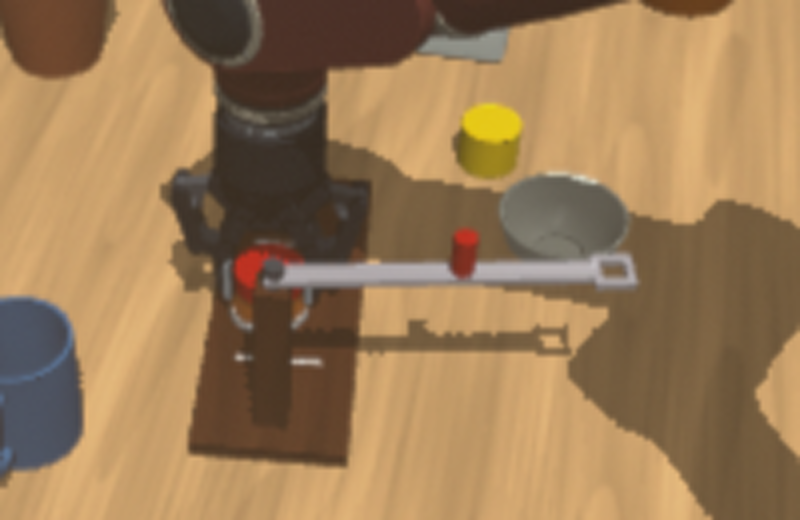

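Request:
carry_out(
  dp=[
    [0, 0, 0.015],
    [0, 0, 0.05],
    [0, 0, 0.05],
    [0, 0, 0.05],
    [0, 0.03, 0.03],
    [0.002, 0.05, 0],
    [0.002, 0.055, 0],
    [0.002, 0.055, 0],
  ],
  twist=[
    [0, 0, 0],
    [0, 0, 0],
    [0, 0, 0],
    [0, 0, 0],
    [0, 0, 0],
    [0, 0, 0],
    [0, 0, 0],
    [0, 0, 0],
  ],
  grip=[1, 1, 1, 1, 1, 1, 1, 1],
  newtons=60,
)

```text
t: 4.1
ee_pos: [592.2, -11.1, 245.3]
tool_rot: [0.527, -0.526, 0.471, -0.473]
ft_force: [1.0, 0.1, -2.0]
opening: 50.5
```

```bash
python3 - <<'E'
from h import *
st(); c=wrist(); save(c['pixels'],'w4.png')
E
```

```text
t 4.1 p [592.2 -11.1 245.3] yv [ 0.003 -0.    -1.   ] zyaw 6.28 F [ 1.   0.1 -2. ] M [ 0.03 -0.05 -0.03] open 50.5 q [-0.14 -0.02  1.7   0.    1.45 -0.25]
```

View pics/w4.png

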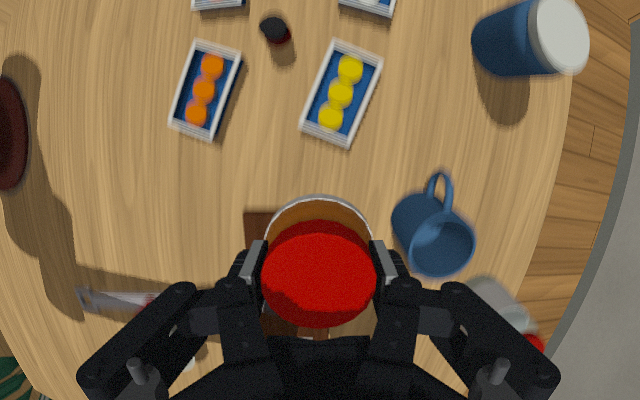

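Request:
carry_out(
  dp=[
    [0.002, 0.055, 0],
    [0.002, 0.055, 0],
    [0.002, 0.055, 0],
    [0.002, 0.055, 0],
    [0.002, 0.04, -0.01],
    [0, 0.02, 0],
    [0, 0, 0],
    [0, 0, 0],
  ],
  twist=[
    [0, 0, 0],
    [0, 0, 0],
    [0, 0, 0],
    [0, 0, 0],
    [0, 0, 0],
    [0, 0, 0],
    [0, 0, 0],
    [0, 0, 0],
  ],
  grip=[1, 1, 1, 1, 1, 1, 1, 1],
)

```text
t: 5.15
ee_pos: [602.3, 266.1, 234.1]
tool_rot: [0.527, -0.526, 0.472, -0.472]
ft_force: [0.6, -0.0, -1.9]
opening: 50.1
```

```bash
python3 - <<'E'
from h import *
st(); c=wrist(); save(c['pixels'],'w5.png'); np.savez('w5.npz',**c)
save(wortho(c,26,380,680,20,440,1.7),'w5o.png')
E
```

```text
t 5.15 p [602.3 266.1 234.1] yv [ 0.001 -0.    -1.   ] zyaw 6.24 F [ 0.6 -0.  -1.9] M [-0.   -0.06 -0.04] open 50.1 q [ 0.3   0.14  1.55 -0.    1.44  0.19]
```

View pics/w5.png

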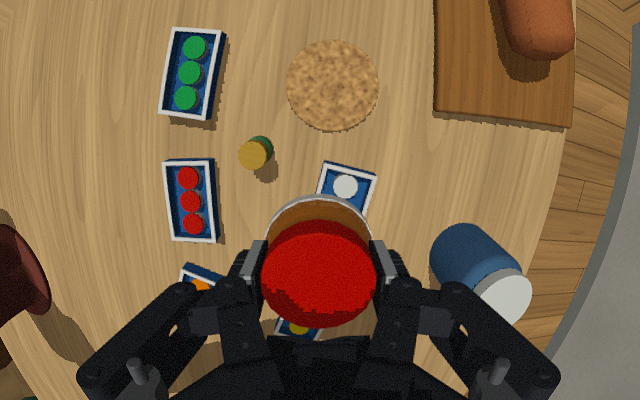

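View pics/w5o.png

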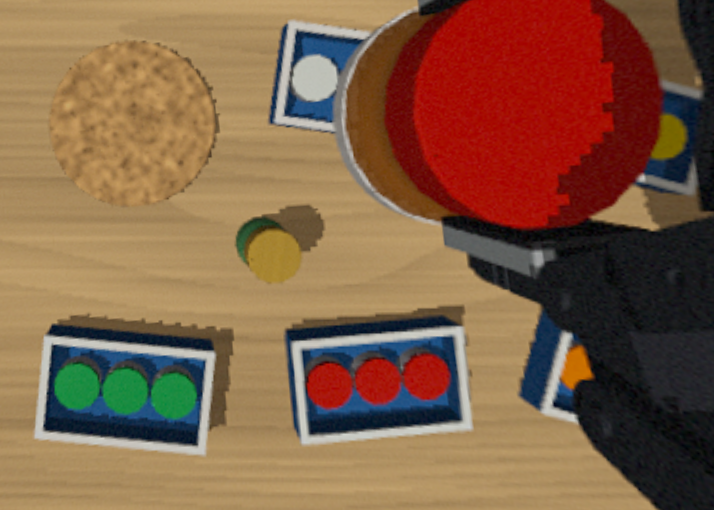

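```bash
cat >> h.py <<'E'
def trays(c,zr=26.0,thr=140):
    "rim outer rectangles from wrist image; returns centre, size, yaw(deg of long axis from +y, ccw)"
    px=c['pixels'].astype(int); hsv=cv2.cvtColor(c['pixels'],cv2.COLOR_RGB2HSV).astype(int)
    w=(((hsv[...,1]<50)&(hsv[...,2]>thr))).astype(np.uint8)
    cn,hi=cv2.findContours(w,cv2.RETR_EXTERNAL,cv2.CHAIN_APPROX_NONE); out=[]
    for q in cn:
        if len(q)<60: continue
        P=wplane(c,q[:,0,:],zr)[:,:2].astype(np.float32); r=cv2.minAreaRect(P); a,b=sorted(r[1])
        if not(50<a<72 and 88<b<112): continue
        ang=r[2] if r[1][0]>r[1][1] else r[2]+90
        yaw=(ang-90+90)%180-90
        uvc=wproj(c,[r[0][0],r[0][1],zr])
        out.append((np.array(r[0]),(a,b),yaw)); print('tray c',np.round(r[0],1),'size',round(a,1),round(b,1),'yaw',round(yaw,2),'px',uvc.round(),'n',len(q))
    return out
E
python3 - <<'E'
from h import *
c=dict(np.load('w5.npz')); trays(c)
hsv=cv2.cvtColor(c['pixels'],cv2.COLOR_RGB2HSV).astype(int)
red=((hsv[...,0]<6)|(hsv[...,0]>174))&(hsv[...,1]>170); k,l,s_,ce=cv2.connectedComponentsWithStats(red.astype(np.uint8))
v,u=np.nonzero(l==l[275,320]); z=c['T'][2,3]; 
P=wplane(c,np.c_[u,v],234+6); print('lid',P.mean(0),cv2.minEnclosingCircle(P[:,:2].astype(np.float32)))
# coaster: texture contour; boundary via edges in ortho
o=wortho(c,5,530,680,290,440,4); g=cv2.GaussianBlur(cv2.cvtColor(o,cv2.COLOR_RGB2GRAY),(5,5),1.5)
ci=cv2.HoughCircles(g,cv2.HOUGH_GRADIENT,1,100,param1=80,param2=20,minRadius=195,maxRadius=220)
for a in ci[0]: print('coaster',680-a[1]/4,440-a[0]/4,a[2]/4)
E
```

```text
tray c [453.4 215.6] size 61.5 101.4 yaw 5.09 px [188. 203.] n 247
tray c [447.6 366.8] size 61.4 101.8 yaw -5.65 px [187.  72.] n 270
lid [602.23951758 272.08751359 240.        ] ((602.198974609375, 270.1903076171875), 28.14354133605957)Traceback (most recent call last):
  File "<stdin>", line 10, in <module>
TypeError: 'NoneType' object is not subscriptable
```

```bash
python3 - <<'E'
from h import *
c=dict(np.load('w5.npz'))
print(wplane(c,[[286,85],[379,85],[332,39],[332,131]],5).round(1))
print('jar ring edge',wplane(c,[[320,195],[320,198]],196).round(1),wplane(c,[[265,240],[372,240]],196).round(1))
E
```

```text
[[557.7 358.1   5. ]
 [660.3 370.4   5. ]
 [602.4 415.6   5. ]
 [614.1 311.7   5. ]]
jar ring edge [[601.  294.5 196. ]
 [601.1 292.8 196. ]] [[573.  264.7 196. ]
 [633.2 271.2 196. ]]
```

Request:
carry_out(
  dp=[
    [0.0025, 0.045, 0],
    [0.0028, 0.045, -0.02],
    [0, 0.009, -0.05],
    [0, 0, -0.05],
    [0, 0, -0.04],
    [0, 0, -0.02],
    [0, 0, 0],
    [0, 0, 0],
  ],
  twist=[
    [0, 0, 0],
    [0, 0, 0],
    [0, 0, 0],
    [0, 0, 0],
    [0, 0, 0],
    [0, 0, 0],
    [0, 0, 0],
    [0, 0, 0],
  ],
  grip=[1, 1, 1, 1, 1, 1, 1, 1],
)

```text
t: 6.2
ee_pos: [609.0, 366.5, 56.0]
tool_rot: [0.528, -0.525, 0.471, -0.472]
ft_force: [0.2, -0.9, 0.0]
opening: 50.5
```

```bash
python3 - <<'E'
from h import *
st(); c=wrist(); save(c['pixels'],'w6.png'); np.savez('w6.npz',**c)
E
```

```text
t 6.2 p [609.  366.5  56. ] yv [ 0.004  0.002 -1.   ] zyaw 6.27 F [ 0.2 -0.9  0. ] M [ 0.05  0.02 -0.03] open 50.5 q [ 0.44  0.42  1.53 -0.    1.18  0.33]
```

View pics/w6.png

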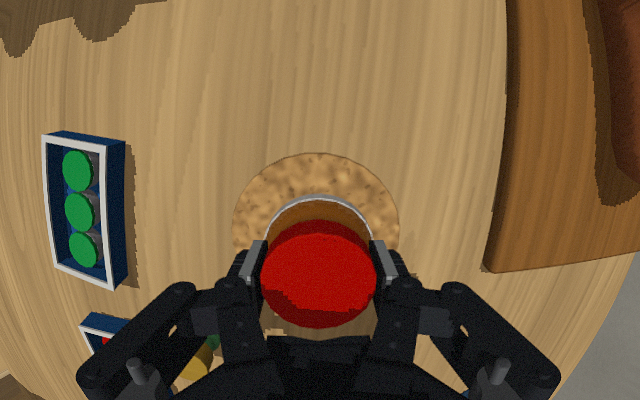

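Request:
carry_out(
  dp=[
    [-0.0014, -0.0015, -0.006],
    [0, 0, -0.004],
    [0, 0, -0.002],
    [0, 0, 0],
  ],
  twist=[
    [0, 0, 0],
    [0, 0, 0],
    [0, 0, 0],
    [0, 0, 0],
  ],
  grip=[1, 1, 1, 1],
)

```text
t: 6.75
ee_pos: [606.0, 364.9, 43.4]
tool_rot: [-0.527, 0.527, -0.472, 0.472]
ft_force: [-4.2, -2.6, 7.7]
opening: 49.5
```

Request:
carry_out(
  dp=[
    [0, 0, 0.001],
    [0, 0, 0],
    [0, 0, 0],
    [0, 0, 0.02],
    [0, 0, 0.05],
    [0, 0, 0.05],
    [0, 0, 0.05],
    [0, 0, 0.03],
  ],
  twist=[
    [0, 0, 0],
    [0, 0, 0],
    [0, 0, 0],
    [0, 0, 0],
    [0, 0, 0],
    [0, 0, 0],
    [0, 0, 0],
    [0, 0, 0],
  ],
  grip=[-1, -1, -1, -1, -1, -1, -1, -1],
)

```text
t: 7.75
ee_pos: [606.9, 365.3, 248.3]
tool_rot: [0.529, -0.525, 0.471, -0.473]
ft_force: [-0.7, 0.3, 0.1]
opening: 85.6
```

```bash
python3 - <<'E'
from h import *
st(); c=wrist(); save(c['pixels'],'w7.png'); np.savez('w7.npz',**c); trays(c)
hsv=cv2.cvtColor(c['pixels'],cv2.COLOR_RGB2HSV).astype(int)
red=((hsv[...,0]<6)|(hsv[...,0]>174))&(hsv[...,1]>170); k,l,s_,ce=cv2.connectedComponentsWithStats(red.astype(np.uint8))
for i in range(1,k):
    if s_[i,4]>800: v,u=np.nonzero(l==i); P=wplane(c,np.c_[u,v],49); print('jar lid',s_[i],P.mean(0),cv2.minEnclosingCircle(P[:,:2].astype(np.float32)))
E
```

```text
t 7.75 p [606.9 365.3 248.3] yv [ 0.006  0.003 -1.   ] zyaw 6.3 F [-0.7  0.3  0.1] M [-0.01  0.05 -0.04] open 85.6 q [0.44 0.25 1.41 0.   1.48 0.33]
tray c [446.3 365.6] size 62.0 102.8 yaw -5.64 px [182. 158.] n 251
jar lid [ 293  150   47   49 1805] [606.41433936 367.12562296  49.        ] ((606.4669799804688, 366.7339172363281), 26.4241943359375)
```

View pics/w7.png

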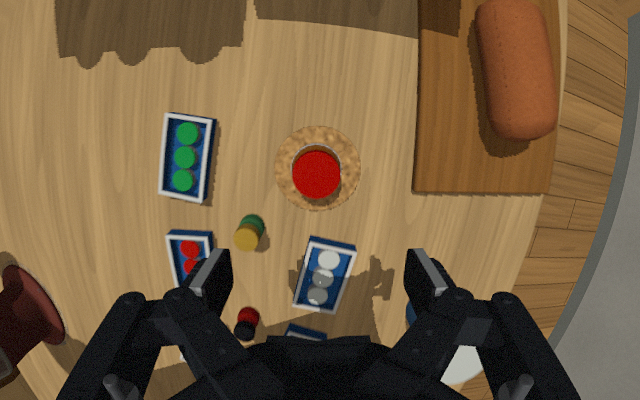

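```bash
python3 - <<'E'
from h import *
c=dict(np.load('w7.npz'))
print(wplane(c,[[275,168],[361,168],[318,125.5],[318,211]],5).round(1))
E
```

```text
[[557.8 359.1   5. ]
 [660.6 370.3   5. ]
 [603.6 415.    5. ]
 [615.2 310.2   5. ]]
```

Request:
carry_out(
  dp=[
    [-0.05, 0, 0],
    [-0.05, 0, -0.01],
    [-0.045, 0, -0.03],
    [-0.0149, 0.0005, -0.05],
    [0, 0, -0.048],
    [0, 0, 0],
    [0, 0, 0],
  ],
  twist=[
    [0, 0, -0.07],
    [0, 0, -0.07],
    [0, 0, -0.068],
    [0, 0, 0],
    [0, 0, 0],
    [0, 0, 0],
    [0, 0, 0],
  ],
  grip=[-1, -1, -1, -1, -1, -1, -1],
)

```text
t: 8.68
ee_pos: [447.2, 365.9, 106.6]
tool_rot: [-0.476, 0.474, -0.524, 0.524]
ft_force: [0.2, 0.1, 0.8]
opening: 85.5
```

```bash
python3 - <<'E'
from h import *
st(); c=wrist(); save(c['pixels'],'w8.png'); np.savez('w8.npz',**c); trays(c)
E
```

```text
t 8.68 p [447.2 365.9 106.6] yv [ 0.003  0.002 -1.   ] zyaw -5.63 F [0.2 0.1 0.8] M [ 0.06 -0.05 -0.01] open 85.5 q [0.56 0.08 1.85 0.   1.21 0.66]
tray c [448.5 366.3] size 61.5 102.1 yaw -5.58 px [319. 216.] n 766
```

View pics/w8.png

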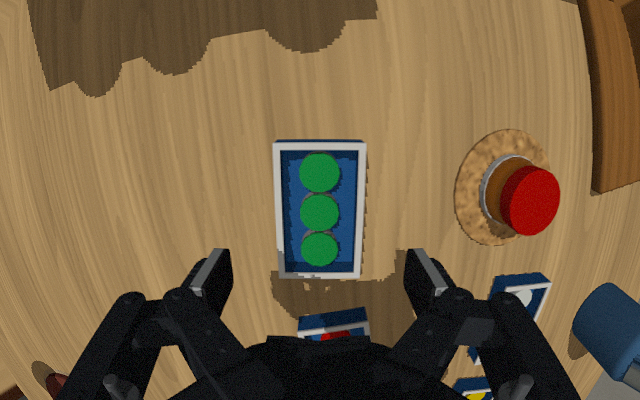

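Request:
carry_out(
  dp=[
    [0.0013, 0.0004, -0.04],
    [0, 0, -0.033],
    [0, 0, 0],
    [0, 0, 0],
    [0, 0, 0],
    [0, 0, 0],
    [0, 0, 0],
  ],
  twist=[
    [0, 0, 0],
    [0, 0, 0],
    [0, 0, 0],
    [0, 0, 0],
    [0, 0, 0],
    [0, 0, 0],
    [0, 0, 0],
  ],
  grip=[-1, -1, -1, 1, 1, 1, 1],
  newtons=50,
)

```text
t: 9.6
ee_pos: [449.4, 367.0, 34.7]
tool_rot: [-0.477, 0.473, -0.524, 0.524]
ft_force: [-0.0, 0.2, 6.2]
opening: 58.9
```

```bash
python3 - <<'E'
from h import *
st(); c=wrist(); save(c['pixels'],'w9.png'); np.savez('w9.npz',**c); trays(c)
E
```

```text
t 9.6 p [449.4 367.   34.7] yv [ 0.005  0.003 -1.   ] zyaw -5.62 F [-0.   0.2  6.2] M [-0.08  0.11  0.02] open 58.9 q [0.56 0.18 1.87 0.   1.08 0.65]
```

View pics/w9.png

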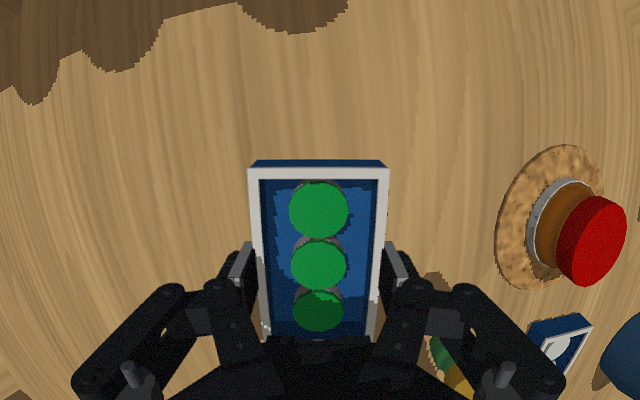

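Request:
carry_out(
  dp=[
    [0, 0, 0.03],
    [0, 0, 0.05],
    [0.005, -0.01, 0.05],
    [0.01, -0.03, 0.04],
    [0.012, -0.052, 0.02],
    [0.012, -0.055, 0],
    [0.012, -0.055, 0],
    [0.012, -0.055, 0],
  ],
  twist=[
    [0, 0, 0],
    [0, 0, 0],
    [0, 0, 0.034],
    [0, 0, 0.034],
    [0, 0, 0.034],
    [0, 0, 0.034],
    [0, 0, 0.034],
    [0, 0, 0.034],
  ],
  grip=[1, 1, 1, 1, 1, 1, 1, 1],
)

```text
t: 10.65
ee_pos: [510.3, 106.9, 222.3]
tool_rot: [0.527, -0.526, 0.472, -0.473]
ft_force: [0.1, -0.0, -1.1]
opening: 58.4
```

Request:
carry_out(
  dp=[
    [0.012, -0.055, 0],
    [0.012, -0.055, 0],
    [0.012, -0.055, 0],
    [0.012, -0.055, 0],
    [0.012, -0.05, 0],
    [0.006, -0.03, 0],
    [0, 0, 0],
  ],
  twist=[
    [0, 0, 0],
    [0, 0, 0],
    [0, 0, 0],
    [0, 0, 0],
    [0, 0, 0],
    [0, 0, 0],
    [0, 0, 0],
  ],
  grip=[1, 1, 1, 1, 1, 1, 1],
)

```text
t: 11.52
ee_pos: [576.2, -193.4, 221.8]
tool_rot: [-0.525, 0.525, -0.473, 0.474]
ft_force: [0.9, 0.2, -1.5]
opening: 58.2
```

```bash
python3 - <<'E'
from h import *
st(); c=wrist(); save(c['pixels'],'w10.png'); np.savez('w10.npz',**c)
E
```

```text
t 11.53 p [ 576.2 -193.4  221.8] yv [ 0. -0. -1.] zyaw 5.9 F [ 0.9  0.2 -1.5] M [ 0.03 -0.01  0.01] open 58.2 q [-0.45  0.04  1.69 -0.    1.42 -0.55]
```

View pics/w10.png

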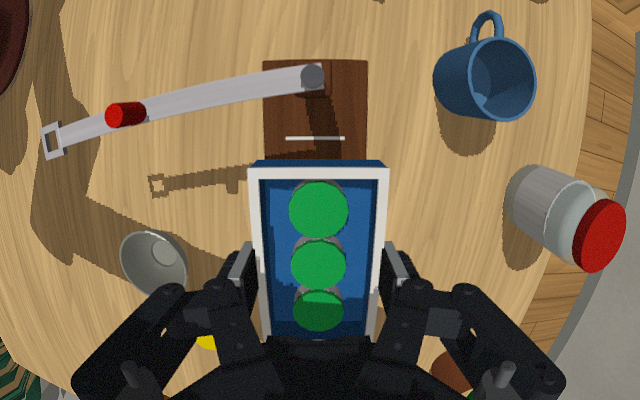

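```bash
cat >> h.py <<'E'
def inhand(c,tcp,zoff,half=50):
    "tray in hand: rim far edge (white->blue) column 318; returns centre minus TCP in tool-ish axes"
    zr=tcp[2]-zoff+26
    g=c['pixels'].astype(int); w=(g.min(-1)>120)&(g.max(-1)-g.min(-1)<60)
    ends=[]
    for u in range(275,362,4):
        v=np.nonzero(w[150:190,u])[0]
        if len(v): ends.append([u,150+v[0]-0.5])
    P=wplane(c,np.array(ends),zr); 
    d=np.polyfit(P[:,0],P[:,1],1); e=np.median(P,0); yaw=np.degrees(np.arctan(d[0]))
    y=np.array([-np.sin(np.radians(yaw)),np.cos(np.radians(yaw))])
    # along-axis distance only
    a=(P[:,:2]-tcp[:2])@y; print('inhand yaw',yaw.round(2),'end',np.median(a).round(2),'centre along',(np.median(a)-half).round(2),'n',len(ends))
    ri=[]
    for v in (200,215):
        uu=np.nonzero(w[v,235:400])[0]+235; L,Rr=uu.min()-0.5,uu.max()+.5
        Q=wplane(c,[[L,v],[Rr,v]],zr); ri.append(Q)
        x=np.array([y[1],-y[0]]); print(' width',np.linalg.norm(Q[1]-Q[0]).round(1),'mid across',((Q.mean(0)[:2]-tcp[:2])@x).round(2))
    return
E
python3 - <<'E'
from h import *
c=dict(np.load('w10.npz')); tcp=np.array([576.2,-193.4,221.8]); inhand(c,tcp,34.7)
c9=dict(np.load('w9.npz')); inhand(c9,np.array([449.4,367.0,34.7]),34.7)
g=c['pixels'].astype(int); w=(g.min(-1)>65)
v,u=np.nonzero(w[133:142,283:347]); P=wplane(c,np.c_[u+283,v+133],15.5); r=cv2.minAreaRect(P[:,:2].astype(np.float32)); print('line',r, P.mean(0))
y=np.array([-np.sin(np.radians(6)),np.cos(np.radians(6))])
print('rack centre',np.array(r[0])-61*y)
E
```

```text
inhand yaw 5.87 end 50.16 centre along 0.16 n 22
 width 61.7 mid across 0.35
 width 61.4 mid across 0.59
inhand yaw -5.65 end 49.87 centre along -0.13 n 22
 width 61.3 mid across 0.37
 width 61.4 mid across 0.37
line ((569.2730102539062, -154.9671173095703), (62.240386962890625, 4.435028076171875), 5.811936855316162) [ 568.4337297  -154.80384584   15.5       ]
rack centre [ 575.64924651 -215.63295293]
```

Request:
carry_out(
  dp=[
    [0.0003, -0.0327, -0.01],
    [0, 0, -0.05],
    [0, 0, -0.05],
    [0, 0, -0.04],
    [0, 0, -0.012],
    [0, 0, 0],
    [0, 0, 0],
  ],
  twist=[
    [0, 0, 0],
    [0, 0, 0],
    [0, 0, 0],
    [0, 0, 0],
    [0, 0, 0],
    [0, 0, 0],
    [0, 0, 0],
  ],
  grip=[1, 1, 1, 1, 1, 1, 1],
)

```text
t: 12.45
ee_pos: [578.2, -224.6, 62.1]
tool_rot: [0.526, -0.526, 0.471, -0.474]
ft_force: [1.5, -0.2, -2.0]
opening: 59.0
```

```bash
python3 - <<'E'
from h import *
s=st(); c=wrist(); save(c['pixels'],'w11.png'); np.savez('w11.npz',**c); inhand(c,s['ee_pos'],34.7)
E
```

```text
t 12.45 p [ 578.2 -224.6   62.1] yv [ 0.004 -0.002 -1.   ] zyaw 6.1 F [ 1.5 -0.2 -2. ] M [ 0.01 -0.01  0.02] open 59.0 q [-0.49  0.23  1.76  0.    1.15 -0.6 ]
inhand yaw 6.03 end 50.15 centre along 0.15 n 22
 width 61.2 mid across 0.62
 width 61.4 mid across 0.63
```

View pics/w11.png

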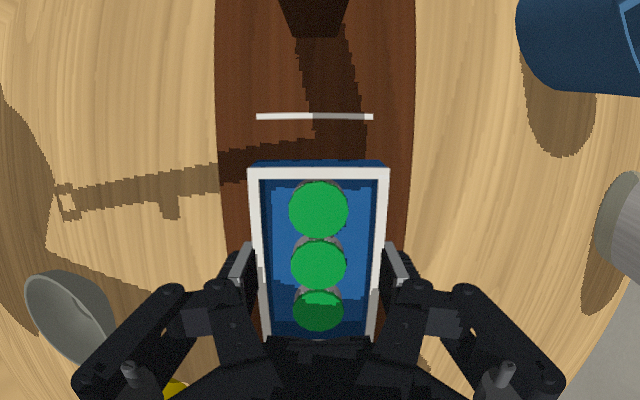

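```bash
cat >> h.py <<'E'
def line(c,r0,r1,u0,u1,yaw=6.0,sgn=1):
    g=c['pixels'].astype(int); hsv=cv2.cvtColor(c['pixels'],cv2.COLOR_RGB2HSV)
    v,u=np.nonzero((g.min(-1)>65)[r0:r1,u0:u1]); P=wplane(c,np.c_[u+u0,v+r0],15.5); r=cv2.minAreaRect(P[:,:2].astype(np.float32))
    y=np.array([-np.sin(np.radians(yaw)),np.cos(np.radians(yaw))]); print('line',np.round(r[0],1),np.round(r[1],1),round(r[2],2),'rack centre',(np.array(r[0])-sgn*61*y).round(1))
E
python3 - <<'E'
from h import *
c=dict(np.load('w11.npz')); line(c,108,126,250,380)
# base edges at row 140 on z=15
row=c['pixels'][130].astype(int).sum(-1); d=np.abs(np.diff(row)); us=np.nonzero(d>60)[0]; print(us)
for a,b in [(215,415)]: print(wplane(c,[[a,130],[b,130]],15).round(1))
E
```

```text
line [ 569.7 -155.3] [62.6  3.9] 5.62 rack centre [ 576.1 -215.9]
[ 30 214 215 413 414 531 591 592]
[[ 515.7 -167.6   15. ]
 [ 625.5 -156.1   15. ]]
```

Request:
carry_out(
  dp=[
    [-0.0016, -0.0014, -0.006],
    [0, 0, -0.004],
    [0, 0, -0.002],
    [0, 0, -0.001],
    [0, 0, 0],
  ],
  twist=[
    [0, 0, 0],
    [0, 0, 0],
    [0, 0, 0],
    [0, 0, 0],
    [0, 0, 0],
  ],
  grip=[1, 1, 1, 1, 1],
)

```text
t: 13.12
ee_pos: [575.2, -225.9, 49.8]
tool_rot: [-0.526, 0.526, -0.473, 0.472]
ft_force: [-8.8, 3.8, 18.0]
opening: 58.4
```

```bash
python3 - <<'E'
from h import *
s=st(); c=wrist();inhand(c,s['ee_pos'],34.7)
E
```

```text
t 13.12 p [ 575.2 -225.9   49.8] yv [-0.001  0.    -1.   ] zyaw 6.08 F [-8.8  3.8 18. ] M [ 0.65  1.45 -0.  ] open 58.4 q [-0.49  0.24  1.77 -0.    1.13 -0.6 ]
inhand yaw 6.07 end 50.15 centre along 0.15 n 22
 width 61.7 mid across 0.34
 width 61.4 mid across 0.57
```

Request:
carry_out(
  dp=[
    [0.001, 0, 0.0015],
    [0, 0, 0],
  ],
  twist=[
    [0, 0, 0],
    [0, 0, 0],
  ],
  grip=[1, 1],
)

```text
t: 13.42
ee_pos: [576.3, -226.0, 49.8]
tool_rot: [-0.526, 0.526, -0.473, 0.473]
ft_force: [-4.8, 0.8, 9.1]
opening: 58.7
```

Request:
carry_out(
  dp=[
    [0, 0, 0],
    [0, 0, 0],
    [0, 0, 0],
    [0, 0, 0.03],
    [0, 0, 0.05],
    [0, 0, 0.05],
    [0, 0, 0.05],
    [0, 0, 0],
  ],
  twist=[
    [0, 0, 0],
    [0, 0, 0],
    [0, 0, 0],
    [0, 0, 0],
    [0, 0, 0],
    [0, 0, 0],
    [0, 0, 0],
    [0, 0, 0],
  ],
  grip=[-1, -1, -1, -1, -1, -1, -1, -1],
)

```text
t: 14.42
ee_pos: [578.5, -226.8, 234.2]
tool_rot: [0.527, -0.525, 0.469, -0.477]
ft_force: [-0.0, -0.4, 0.4]
opening: 85.5
```

```bash
python3 - <<'E'
from h import *
s=st(); c=wrist(); save(c['pixels'],'w12.png'); np.savez('w12.npz',**c); trays(c,41)
E
```

```text
t 14.43 p [ 578.5 -226.8  234.2] yv [ 0.01  -0.005 -1.   ] zyaw 6.08 F [-0.  -0.4  0.4] M [-0.03  0.02 -0.01] open 85.5 q [-0.49  0.05  1.65  0.    1.43 -0.6 ]
tray c [ 576.4 -226.4] size 61.5 100.3 yaw 5.88 px [314. 175.] n 301
```

View pics/w12.png

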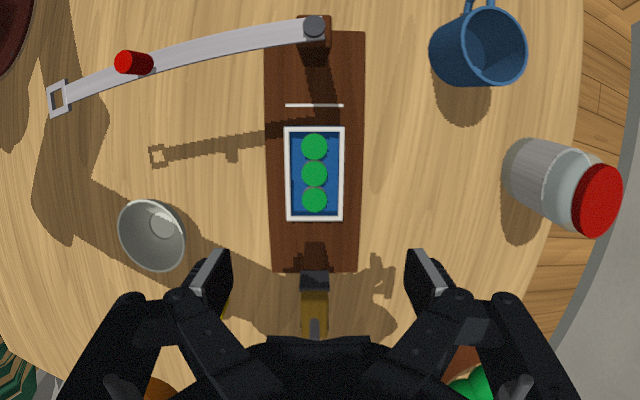

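Request:
carry_out(
  dp=[
    [-0.0125, 0.045, 0],
    [-0.0155, 0.055, 0],
    [-0.0155, 0.055, 0],
    [-0.0155, 0.055, 0],
    [-0.0155, 0.055, 0],
    [-0.0155, 0.055, 0],
    [-0.0155, 0.055, 0],
    [-0.0155, 0.055, -0.02],
  ],
  twist=[
    [0, 0, -0.017],
    [0, 0, 0],
    [0, 0, 0],
    [0, 0, 0],
    [0, 0, 0],
    [0, 0, 0],
    [0, 0, 0],
    [0, 0, 0],
  ],
  grip=[-1, -1, -1, -1, -1, -1, -1, -1],
)

```text
t: 15.48
ee_pos: [454.3, 206.2, 207.3]
tool_rot: [0.522, -0.521, 0.477, -0.477]
ft_force: [0.7, 0.7, 0.8]
opening: 85.5
```

Request:
carry_out(
  dp=[
    [-0.004, 0.014, -0.04],
    [0, 0, -0.05],
    [0, 0, -0.018],
    [0, 0, 0],
    [0, 0, 0],
  ],
  twist=[
    [0, 0, 0],
    [0, 0, 0],
    [0, 0, 0],
    [0, 0, 0],
    [0, 0, 0],
  ],
  grip=[-1, -1, -1, -1, -1],
)

```text
t: 16.1
ee_pos: [452.3, 218.6, 101.6]
tool_rot: [0.522, -0.521, 0.477, -0.478]
ft_force: [0.3, 0.6, 0.5]
opening: 85.7
```

```bash
python3 - <<'E'
from h import *
s=st(); c=wrist(); save(c['pixels'],'w13.png'); np.savez('w13.npz',**c); trays(c)
E
```

```text
t 16.1 p [452.3 218.6 101.6] yv [ 0.003  0.001 -1.   ] zyaw 5.06 F [0.3 0.6 0.5] M [ 0.02 -0.01  0.03] open 85.7 q [ 0.3  -0.09  2.03  0.    1.2   0.21]
tray c [632.3 224.3] size 61.5 101.7 yaw -8.25 px [534. 226.] n 312
tray c [454.  215.3] size 61.4 101.8 yaw 5.17 px [319. 224.] n 814
```

View pics/w13.png

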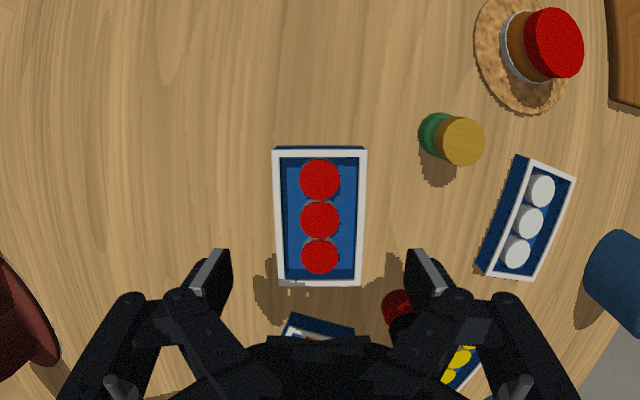

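Request:
carry_out(
  dp=[
    [0.0017, -0.0033, -0.04],
    [0, 0, -0.029],
    [0, 0, 0],
    [0, 0, 0],
    [0, 0, 0],
    [0, 0, 0],
    [0, 0, 0],
  ],
  twist=[
    [0, 0, 0],
    [0, 0, 0],
    [0, 0, 0],
    [0, 0, 0],
    [0, 0, 0],
    [0, 0, 0],
    [0, 0, 0],
  ],
  grip=[-1, -1, -1, 1, 1, 1, 1],
  newtons=50,
)

```text
t: 17.02
ee_pos: [454.8, 215.9, 33.6]
tool_rot: [0.523, -0.52, 0.476, -0.478]
ft_force: [-0.4, 0.6, 6.0]
opening: 58.8
```

```bash
python3 - <<'E'
from h import *
s=st(); c=wrist(); save(c['pixels'],'w14.png'); inhand(c,s['ee_pos'],s['ee_pos'][2])
E
```

```text
t 17.02 p [454.8 215.9  33.6] yv [ 0.005  0.001 -1.   ] zyaw 5.1 F [-0.4  0.6  6. ] M [-0.05  0.12 -0.01] open 58.8 q [ 0.3   0.02  2.05 -0.    1.07  0.21]
inhand yaw 5.02 end 50.4 centre along 0.4 n 22
 width 61.6 mid across 0.6
 width 61.8 mid across 0.61
```

Request:
carry_out(
  dp=[
    [0, 0, 0.03],
    [0, 0, 0.05],
    [0.005, -0.01, 0.05],
    [0.01, -0.03, 0.04],
    [0.015, -0.052, 0.02],
    [0.015, -0.055, 0],
    [0.015, -0.055, 0],
    [0.015, -0.055, 0],
  ],
  twist=[
    [0, 0, 0],
    [0, 0, 0],
    [0, 0, 0.016],
    [0, 0, 0],
    [0, 0, 0],
    [0, 0, 0],
    [0, 0, 0],
    [0, 0, 0],
  ],
  grip=[1, 1, 1, 1, 1, 1, 1, 1],
)

```text
t: 18.08
ee_pos: [527.7, -43.5, 221.4]
tool_rot: [0.526, -0.525, 0.473, -0.473]
ft_force: [0.1, 0.3, -2.1]
opening: 59.0
```

Request:
carry_out(
  dp=[
    [0.015, -0.055, 0],
    [0.015, -0.055, 0],
    [0.015, -0.05, 0],
    [0, 0, 0],
  ],
  twist=[
    [0, 0, 0],
    [0, 0, 0],
    [0, 0, 0],
    [0, 0, 0],
  ],
  grip=[1, 1, 1, 1],
)

```text
t: 18.58
ee_pos: [572.8, -204.9, 220.9]
tool_rot: [-0.524, 0.525, -0.474, 0.474]
ft_force: [-0.0, 0.1, -1.9]
opening: 59.0
```

```bash
python3 - <<'E'
from h import *
s=st(); c=wrist(); save(c['pixels'],'w15.png'); inhand(c,s['ee_pos'],33.6)
E
```

```text
t 18.57 p [ 572.8 -204.9  220.9] yv [ 0.    -0.001 -1.   ] zyaw 5.78 F [-0.   0.1 -1.9] M [ 0.09 -0.    0.01] open 59.0 q [-0.47  0.04  1.69 -0.    1.42 -0.57]
inhand yaw 7.22 end 56.94 centre along 6.94 n 22
 width 61.6 mid across 1.49
 width 61.8 mid across 1.31
```

View pics/w15.png

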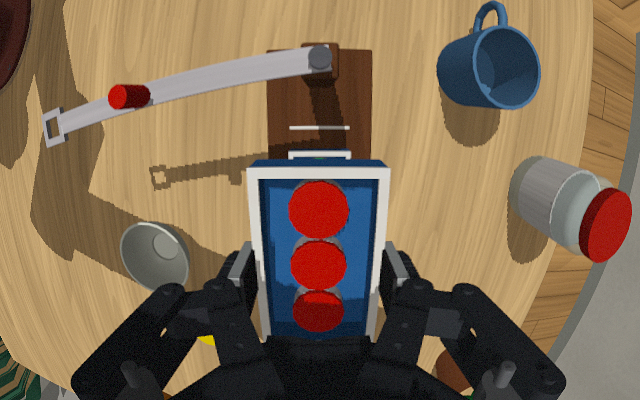

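Request:
carry_out(
  dp=[
    [0.0012, -0.0016, -0.03],
    [0, 0, -0.05],
    [0, 0, -0.045],
    [0, 0, -0.016],
    [0, 0, 0],
    [0, 0, 0],
  ],
  twist=[
    [0, 0, 0.003],
    [0, 0, 0],
    [0, 0, 0],
    [0, 0, 0],
    [0, 0, 0],
    [0, 0, 0],
  ],
  grip=[1, 1, 1, 1, 1, 1],
)

```text
t: 19.38
ee_pos: [575.4, -203.8, 82.5]
tool_rot: [0.527, -0.526, 0.471, -0.474]
ft_force: [-0.4, -0.8, -1.8]
opening: 58.7
```

```bash
sed -i 's/w\[150:190,u\]/w[161:190,u]/; s/\[u,150+v/[u,161+v/' h.py; python3 - <<'E'
from h import *
s=st(); c=wrist(); save(c['pixels'],'w16.png'); np.savez('w16.npz',**c); inhand(c,s['ee_pos'],33.6)
E
```

```text
t 19.38 p [ 575.4 -203.8   82.5] yv [ 0.004 -0.002 -1.   ] zyaw 6.22 F [-0.4 -0.8 -1.8] M [ 0.01 -0.06 -0.04] open 58.7 q [-0.46  0.18  1.78  0.    1.18 -0.57]
inhand yaw 6.11 end 50.37 centre along 0.37 n 22
 width 61.6 mid across 0.6
 width 61.7 mid across 0.61
```

View pics/w16.png

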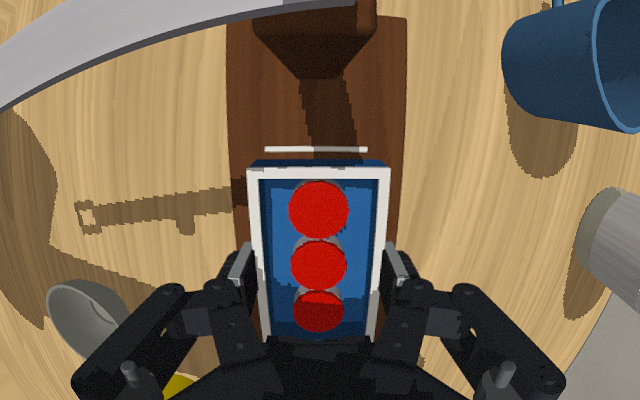

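Request:
carry_out(
  dp=[
    [-0.001, -0.0028, -0.005],
    [0, 0, 0],
    [0, 0, 0],
  ],
  twist=[
    [0, 0, -0.003],
    [0, 0, 0],
    [0, 0, 0],
  ],
  grip=[1, 1, 1],
)

```text
t: 19.8
ee_pos: [572.8, -206.3, 74.9]
tool_rot: [0.526, -0.525, 0.473, -0.473]
ft_force: [0.2, -1.1, -2.2]
opening: 58.3
```

Request:
carry_out(
  dp=[
    [0.0012, -0.0003, -0.002],
    [0, 0, -0.002],
    [0, 0, -0.001],
    [0, 0, 0],
  ],
  twist=[
    [0, 0, 0],
    [0, 0, 0],
    [0, 0, 0],
    [0, 0, 0],
  ],
  grip=[1, 1, 1, 1],
)

```text
t: 20.3
ee_pos: [574.2, -206.5, 70.6]
tool_rot: [0.526, -0.526, 0.473, -0.473]
ft_force: [-1.8, 1.7, 5.1]
opening: 58.6
```

```bash
python3 - <<'E'
from h import *
s=st(); c=wrist(); inhand(c,s['ee_pos'],33.6)
E
```

```text
t 20.3 p [ 574.2 -206.5   70.6] yv [ 0.  0. -1.] zyaw 6.02 F [-1.8  1.7  5.1] M [0.36 0.42 0.02] open 58.6 q [-0.47  0.2   1.78  0.    1.16 -0.57]
inhand yaw 5.99 end 49.96 centre along -0.04 n 22
 width 61.6 mid across 0.58
 width 61.8 mid across 0.58
```

Perfect: contact at the expected height. Release and go up.

Request:
carry_out(
  dp=[
    [0, 0, 0],
    [0, 0, 0],
    [0, 0, 0],
    [0, 0, 0.03],
    [0, 0, 0.05],
    [0, 0, 0.05],
    [0, 0, 0.03],
    [0, 0, 0],
  ],
  twist=[
    [0, 0, 0],
    [0, 0, 0],
    [0, 0, 0],
    [0, 0, 0],
    [0, 0, 0],
    [0, 0, 0],
    [0, 0, 0],
    [0, 0, 0],
  ],
  grip=[-1, -1, -1, -1, -1, -1, -1, -1],
)

```text
t: 21.35
ee_pos: [575.6, -207.3, 233.6]
tool_rot: [0.526, -0.525, 0.471, -0.475]
ft_force: [0.1, 0.1, 0.3]
opening: 85.5
```

```bash
python3 - <<'E'
from h import *
s=st(); c=wrist(); save(c['pixels'],'w17.png'); np.savez('w17.npz',**c); trays(c,63)
E
```

```text
t 21.35 p [ 575.6 -207.3  233.6] yv [ 0.006 -0.003 -1.   ] zyaw 6.01 F [0.1 0.1 0.3] M [-0.01  0.01 -0.07] open 85.5 q [-0.47  0.03  1.67 -0.    1.43 -0.57]
tray c [ 575.  -211.2] size 61.7 110.0 yaw 5.9 px [315. 186.] n 533
```

View pics/w17.png

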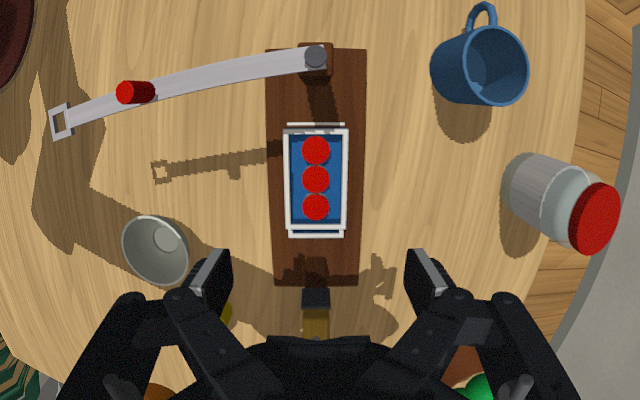

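Request:
carry_out(
  dp=[
    [-0.015, 0.035, 0],
    [-0.023, 0.05, 0],
    [-0.023, 0.05, 0],
    [-0.023, 0.05, 0],
    [-0.023, 0.05, -0.02],
    [-0.017, 0.038, -0.05],
    [0, 0, -0.05],
    [0, 0, -0.01],
  ],
  twist=[
    [0, 0, -0.06],
    [0, 0, -0.07],
    [0, 0, -0.07],
    [0, 0, -0.07],
    [0, 0, -0.07],
    [0, 0, -0.027],
    [0, 0, 0],
    [0, 0, 0],
  ],
  grip=[-1, -1, -1, -1, -1, -1, -1, -1],
)

```text
t: 22.4
ee_pos: [446.1, 65.5, 95.9]
tool_rot: [0.428, -0.434, 0.563, -0.558]
ft_force: [0.6, 0.0, 0.5]
opening: 85.4
```

Request:
carry_out(
  dp=[
    [0, 0, 0],
    [0, 0, 0],
  ],
  twist=[
    [0, 0, 0],
    [0, 0, 0],
  ],
  grip=[-1, -1],
)

```text
t: 22.65
ee_pos: [452.3, 64.6, 103.8]
tool_rot: [-0.431, 0.429, -0.561, 0.562]
ft_force: [-0.3, -0.1, 0.8]
opening: 85.5
```

```bash
python3 - <<'E'
from h import *
s=st(); c=wrist(); save(c['pixels'],'w18.png'); np.savez('w18.npz',**c); trays(c)
E
```

```text
t 22.65 p [452.3  64.6 103.8] yv [ 0.003 -0.    -1.   ] zyaw -15.06 F [-0.3 -0.1  0.8] M [-0.05 -0.02 -0.04] open 85.5 q [-0.02 -0.22  2.13  0.    1.22  0.24]
tray c [453.5  66. ] size 61.5 100.4 yaw -15.7 px [319. 216.] n 673
tray c [608.7  73.5] size 61.6 101.5 yaw -15.54 px [517. 153.] n 381
```

View pics/w18.png

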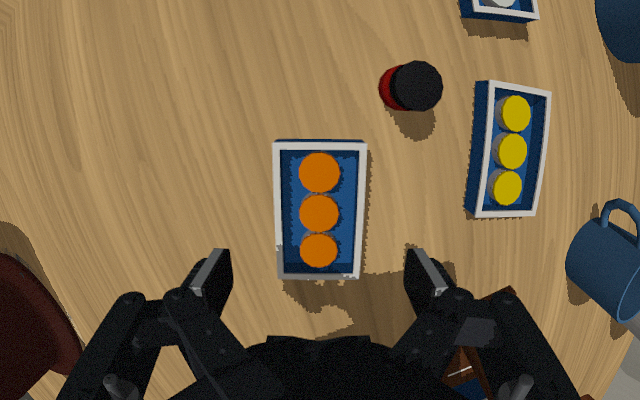

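Request:
carry_out(
  dp=[
    [0.0012, 0.001, -0.04],
    [0, 0, -0.031],
    [0, 0, 0],
    [0, 0, 0],
    [0, 0, 0],
    [0, 0, 0],
    [0, 0, 0],
  ],
  twist=[
    [0, 0, -0.006],
    [0, 0, 0],
    [0, 0, 0],
    [0, 0, 0],
    [0, 0, 0],
    [0, 0, 0],
    [0, 0, 0],
  ],
  grip=[-1, -1, -1, 1, 1, 1, 1],
  newtons=50,
)

```text
t: 23.58
ee_pos: [454.1, 66.0, 33.4]
tool_rot: [-0.43, 0.427, -0.561, 0.563]
ft_force: [-1.0, -0.5, 6.5]
opening: 58.8
```

```bash
python3 - <<'E'
from h import *
s=st(); c=wrist(); save(c['pixels'],'w19.png'); inhand(c,s['ee_pos'],s['ee_pos'][2])
E
```

```text
t 23.57 p [454.1  66.   33.4] yv [ 0.005 -0.    -1.   ] zyaw -15.35 F [-1.  -0.5  6.5] M [-0.07  0.22  0.01] open 58.8 q [-0.02 -0.09  2.16 -0.    1.07  0.25]
inhand yaw -15.43 end 50.11 centre along 0.11 n 22
 width 61.6 mid across 0.13
 width 61.7 mid across 0.14
```

Request:
carry_out(
  dp=[
    [0, 0, 0.03],
    [0, 0, 0.05],
    [0.005, -0.01, 0.06],
    [0.02, -0.04, 0.045],
    [0.02, -0.05, 0.012],
    [0.02, -0.05, 0],
    [0.02, -0.05, 0],
    [0.02, -0.05, 0],
  ],
  twist=[
    [0, 0, 0],
    [0, 0, 0.03],
    [0, 0, 0.05],
    [0, 0, 0.06],
    [0, 0, 0.06],
    [0, 0, 0.06],
    [0, 0, 0.06],
    [0, 0, 0.053],
  ],
  grip=[1, 1, 1, 1, 1, 1, 1, 1],
)

```text
t: 24.62
ee_pos: [556.9, -185.0, 227.5]
tool_rot: [0.526, -0.526, 0.472, -0.473]
ft_force: [1.2, 0.6, -2.2]
opening: 58.9
```

Request:
carry_out(
  dp=[
    [0.012, -0.032, 0],
    [0.005, -0.01, 0],
    [0, 0, 0],
  ],
  twist=[
    [0, 0, 0],
    [0, 0, 0],
    [0, 0, 0],
  ],
  grip=[1, 1, 1],
)

```text
t: 25.0
ee_pos: [573.4, -225.2, 227.0]
tool_rot: [0.526, -0.525, 0.473, -0.473]
ft_force: [-0.3, 1.1, -1.7]
opening: 58.4
```

```bash
python3 - <<'E'
from h import *
s=st(); c=wrist(); save(c['pixels'],'w20.png'); inhand(c,s['ee_pos'],33.4)
E
```

```text
t 25.0 p [ 573.4 -225.2  227. ] yv [-0.     0.001 -1.   ] zyaw 5.99 F [-0.3  1.1 -1.7] M [ 0.02  0.06 -0.04] open 58.4 q [-0.5   0.05  1.66  0.    1.43 -0.6 ]
inhand yaw 5.97 end 50.0 centre along -0.0 n 22
 width 61.6 mid across 0.58
 width 61.7 mid across 0.58
```

View pics/w20.png

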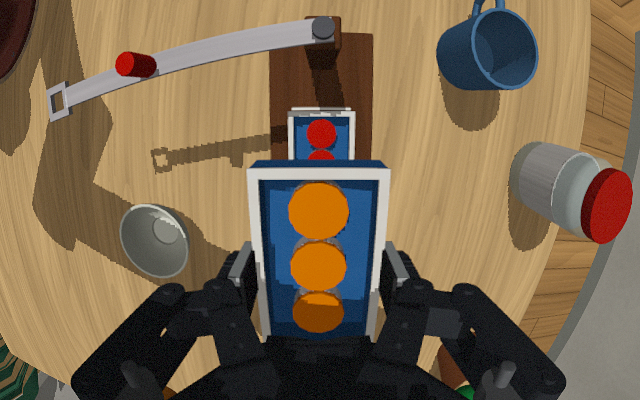

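Request:
carry_out(
  dp=[
    [0.0025, -0.0008, -0.03],
    [0, 0, -0.05],
    [0, 0, -0.035],
    [0, 0, -0.01],
    [0, 0, 0],
    [0, 0, 0],
    [0, 0, 0],
  ],
  twist=[
    [0, 0, 0],
    [0, 0, 0],
    [0, 0, 0],
    [0, 0, 0],
    [0, 0, 0],
    [0, 0, 0],
    [0, 0, 0],
  ],
  grip=[1, 1, 1, 1, 1, 1, 1],
)

```text
t: 25.92
ee_pos: [577.2, -226.7, 104.3]
tool_rot: [0.526, -0.525, 0.472, -0.474]
ft_force: [-0.1, -0.8, -2.0]
opening: 58.6
```

```bash
python3 - <<'E'
from h import *
s=st(); c=wrist(); save(c['pixels'],'w21.png'); np.savez('w21.npz',**c); inhand(c,s['ee_pos'],33.4)
E
```

```text
t 25.93 p [ 577.2 -226.7  104.3] yv [ 0.003 -0.002 -1.   ] zyaw 6.03 F [-0.1 -0.8 -2. ] M [ 0.   -0.03 -0.02] open 58.6 q [-0.49  0.18  1.74 -0.    1.22 -0.6 ]
inhand yaw 5.96 end 50.0 centre along 0.0 n 22
 width 61.5 mid across 0.6
 width 61.6 mid across 0.61
```

View pics/w21.png

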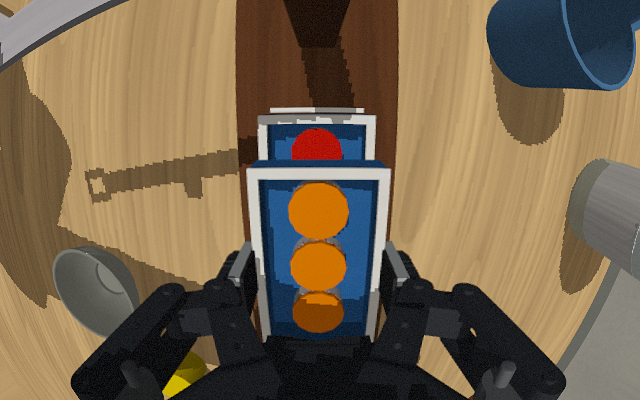

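```bash
python3 - <<'E'
from h import *
c=dict(np.load('w21.npz')); P=wplane(c,[[257,115.5],[376,115.5]],63); m=P.mean(0)[:2]; y=np.array([-np.sin(np.radians(6)),np.cos(np.radians(6))])
print(P.round(1), 'tray2 centre',m-50*y, 'target', np.array([576.1,-215.9])+10*y)
E
```

```text
[[ 539.2 -159.8   63. ]
 [ 600.4 -153.4   63. ]] tray2 centre [ 575.01831264 -206.30197528] target [ 575.05471537 -205.95478105]
```

Request:
carry_out(
  dp=[
    [-0.0008, 0.0006, -0.006],
    [0, 0, -0.002],
    [0, 0, -0.001],
    [0, 0, 0],
  ],
  twist=[
    [0, 0, 0],
    [0, 0, 0],
    [0, 0, 0],
    [0, 0, 0],
  ],
  grip=[1, 1, 1, 1],
)

```text
t: 26.48
ee_pos: [575.2, -225.6, 93.0]
tool_rot: [-0.526, 0.526, -0.473, 0.473]
ft_force: [-0.6, -0.0, -1.6]
opening: 58.6
```

Tray 2 sits on target. Nudge x +1.2 and lower to contact.

Request:
carry_out(
  dp=[
    [0.0012, -0.0004, 0],
    [0, 0, -0.001],
    [0, 0, -0.001],
    [0, 0, 0],
  ],
  twist=[
    [0, 0, 0],
    [0, 0, 0],
    [0, 0, 0],
    [0, 0, 0],
  ],
  grip=[1, 1, 1, 1],
)

```text
t: 26.98
ee_pos: [576.9, -226.2, 92.5]
tool_rot: [0.526, -0.526, 0.473, -0.473]
ft_force: [-2.4, 0.4, 5.8]
opening: 58.6
```

Request:
carry_out(
  dp=[
    [0, 0, 0],
    [0, 0, 0],
    [0, 0, 0],
    [0, 0, 0.03],
    [0, 0, 0.05],
    [0, 0, 0.05],
    [0, 0, 0.01],
    [0, 0, 0],
  ],
  twist=[
    [0, 0, 0],
    [0, 0, 0],
    [0, 0, 0],
    [0, 0, 0],
    [0, 0, 0],
    [0, 0, 0],
    [0, 0, 0],
    [0, 0, 0],
  ],
  grip=[-1, -1, -1, -1, -1, -1, -1, -1],
)

```text
t: 27.98
ee_pos: [576.7, -226.1, 231.7]
tool_rot: [0.526, -0.525, 0.473, -0.474]
ft_force: [-0.5, -0.1, -1.5]
opening: 85.4
```

```bash
python3 - <<'E'
from h import *
s=st(); c=wrist(); save(c['pixels'],'w22.png'); np.savez('w22.npz',**c); trays(c,85)
E
```

```text
t 27.98 p [ 576.7 -226.1  231.7] yv [ 0.001 -0.001 -1.   ] zyaw 6.01 F [-0.5 -0.1 -1.5] M [-0.   -0.03 -0.03] open 85.4 q [-0.49  0.05  1.65  0.    1.43 -0.6 ]
tray c [ 577.3 -226.6] size 61.6 101.6 yaw 5.81 px [318. 190.] n 345
```

View pics/w22.png

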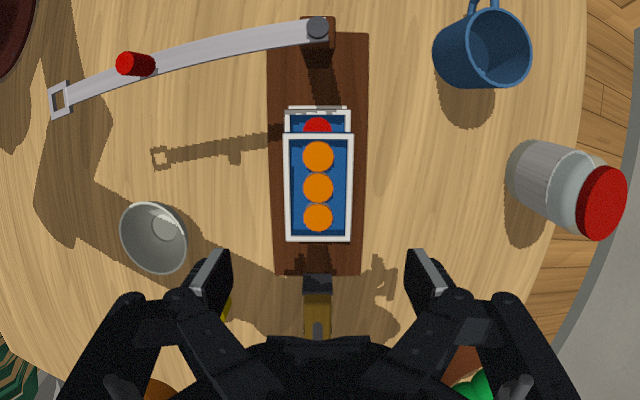

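Request:
carry_out(
  dp=[
    [0.004, 0.04, 0],
    [0.006, 0.055, 0],
    [0.006, 0.055, 0],
    [0.006, 0.055, 0],
    [0.006, 0.055, -0.015],
    [0.003, 0.038, -0.05],
    [0, 0, -0.05],
    [0, 0, -0.012],
  ],
  twist=[
    [0, 0, -0.06],
    [0, 0, -0.07],
    [0, 0, -0.07],
    [0, 0, -0.07],
    [0, 0, -0.07],
    [0, 0, -0.034],
    [0, 0, 0],
    [0, 0, 0],
  ],
  grip=[-1, -1, -1, -1, -1, -1, -1, -1],
)

```text
t: 29.02
ee_pos: [602.8, 72.3, 97.4]
tool_rot: [0.425, -0.432, 0.565, -0.56]
ft_force: [-0.2, 0.7, 0.1]
opening: 85.9
```

Request:
carry_out(
  dp=[
    [0, 0, 0],
    [0, 0, 0],
  ],
  twist=[
    [0, 0, 0],
    [0, 0, 0],
  ],
  grip=[-1, -1],
)

```text
t: 29.28
ee_pos: [609.0, 71.2, 106.7]
tool_rot: [-0.429, 0.427, -0.562, 0.564]
ft_force: [0.9, -0.6, 0.2]
opening: 85.3
```

```bash
python3 - <<'E'
from h import *
s=st(); c=wrist(); save(c['pixels'],'w23.png'); np.savez('w23.npz',**c); trays(c)
E
```

```text
t 29.27 p [609.   71.2 106.7] yv [ 0.004 -0.    -1.   ] zyaw -15.47 F [ 0.9 -0.6  0.2] M [ 0.02 -0.    0.02] open 85.3 q [-0.    0.16  1.76 -0.    1.22  0.27]
tray c [607.9  73.6] size 61.5 101.6 yaw -15.57 px [315. 214.] n 690
```

View pics/w23.png

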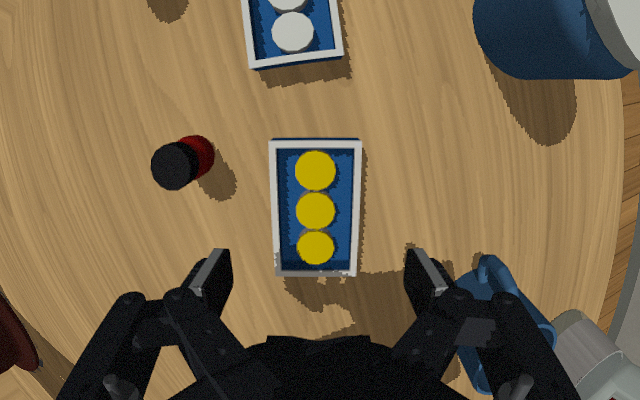

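Request:
carry_out(
  dp=[
    [-0.001, 0.0022, -0.04],
    [0, 0, -0.034],
    [0, 0, 0],
    [0, 0, 0],
    [0, 0, 0],
    [0, 0, 0],
    [0, 0, 0],
  ],
  twist=[
    [0, 0, 0],
    [0, 0, 0],
    [0, 0, 0],
    [0, 0, 0],
    [0, 0, 0],
    [0, 0, 0],
    [0, 0, 0],
  ],
  grip=[-1, -1, -1, 1, 1, 1, 1],
  newtons=50,
)

```text
t: 30.2
ee_pos: [608.9, 73.9, 33.7]
tool_rot: [-0.43, 0.427, -0.561, 0.564]
ft_force: [-0.6, 0.3, 6.8]
opening: 58.5
```

```bash
python3 - <<'E'
from h import *
s=st(); c=wrist(); save(c['pixels'],'w24.png'); inhand(c,s['ee_pos'],s['ee_pos'][2])
E
```

```text
t 30.2 p [608.9  73.9  33.7] yv [ 0.005 -0.    -1.   ] zyaw -15.42 F [-0.6  0.3  6.8] M [-0.06  0.16 -0.02] open 58.5 q [-0.    0.26  1.79 -0.    1.09  0.27]
inhand yaw -15.46 end 50.05 centre along 0.05 n 22
 width 61.3 mid across -0.07
 width 61.4 mid across -0.06
```

Request:
carry_out(
  dp=[
    [0, 0, 0.03],
    [0, 0, 0.05],
    [0, -0.01, 0.06],
    [-0.004, -0.03, 0.05],
    [-0.006, -0.05, 0.015],
    [-0.006, -0.05, 0],
    [-0.006, -0.05, 0],
    [-0.006, -0.05, 0],
  ],
  twist=[
    [0, 0, 0],
    [0, 0, 0.03],
    [0, 0, 0.05],
    [0, 0, 0.06],
    [0, 0, 0.06],
    [0, 0, 0.06],
    [0, 0, 0.06],
    [0, 0, 0.053],
  ],
  grip=[1, 1, 1, 1, 1, 1, 1, 1],
)

```text
t: 31.25
ee_pos: [577.9, -167.4, 235.8]
tool_rot: [0.526, -0.526, 0.473, -0.473]
ft_force: [0.3, 0.5, -2.1]
opening: 58.7
```

Request:
carry_out(
  dp=[
    [-0.006, -0.04, 0],
    [0, 0, 0],
    [0, 0, 0],
  ],
  twist=[
    [0, 0, 0],
    [0, 0, 0],
    [0, 0, 0],
  ],
  grip=[1, 1, 1],
)

```text
t: 31.62
ee_pos: [572.3, -205.6, 235.4]
tool_rot: [0.525, -0.525, 0.474, -0.473]
ft_force: [-0.0, 0.1, -1.9]
opening: 58.7
```

```bash
python3 - <<'E'
from h import *
s=st(); c=wrist(); save(c['pixels'],'w25.png'); inhand(c,s['ee_pos'],33.7)
E
```

```text
t 31.62 p [ 572.3 -205.6  235.4] yv [-0.     0.001 -1.   ] zyaw 5.95 F [-0.   0.1 -1.9] M [ 0.    0.   -0.01] open 58.7 q [-0.47  0.03  1.67  0.    1.44 -0.57]
inhand yaw 5.92 end 50.35 centre along 0.35 n 22
 width 61.7 mid across 0.58
 width 61.8 mid across 0.58
```

Request:
carry_out(
  dp=[
    [0.0016, -0.0003, -0.03],
    [0, 0, -0.045],
    [0, 0, -0.027],
    [0, 0, -0.008],
    [0, 0, 0],
    [0, 0, 0],
    [0, 0, 0],
  ],
  twist=[
    [0, 0, 0],
    [0, 0, 0],
    [0, 0, 0],
    [0, 0, 0],
    [0, 0, 0],
    [0, 0, 0],
    [0, 0, 0],
  ],
  grip=[1, 1, 1, 1, 1, 1, 1],
)

```text
t: 32.55
ee_pos: [575.0, -206.7, 127.2]
tool_rot: [0.526, -0.525, 0.472, -0.474]
ft_force: [0.9, 0.5, -1.8]
opening: 58.9
```

```bash
python3 - <<'E'
from h import *
s=st(); c=wrist(); save(c['pixels'],'w26.png'); np.savez('w26.npz',**c); inhand(c,s['ee_pos'],33.7)
E
```

```text
t 32.55 p [ 575.  -206.7  127.2] yv [ 0.003 -0.001 -1.   ] zyaw 5.96 F [ 0.9  0.5 -1.8] M [0.06 0.   0.01] open 58.9 q [-0.47  0.13  1.75  0.    1.25 -0.57]
inhand yaw 6.22 end 50.33 centre along 0.33 n 22
 width 61.7 mid across 0.8
 width 61.3 mid across 0.53
```

View pics/w26.png

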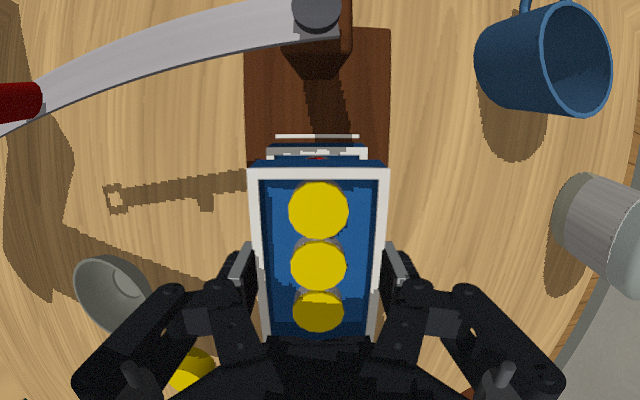

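Request:
carry_out(
  dp=[
    [0, 0.0003, -0.006],
    [0, 0, -0.003],
    [0, 0, -0.001],
    [0, 0, 0],
  ],
  twist=[
    [0, 0, 0],
    [0, 0, 0],
    [0, 0, 0],
    [0, 0, 0],
  ],
  grip=[1, 1, 1, 1],
)

```text
t: 33.1
ee_pos: [574.0, -206.0, 115.2]
tool_rot: [-0.525, 0.525, -0.473, 0.473]
ft_force: [-0.1, -0.1, -2.0]
opening: 58.7
```

Request:
carry_out(
  dp=[
    [0.0006, -0.0002, -0.001],
    [0, 0, -0.001],
    [0, 0, 0],
  ],
  twist=[
    [0, 0, 0],
    [0, 0, 0],
    [0, 0, 0],
  ],
  grip=[1, 1, 1],
)

```text
t: 33.48
ee_pos: [574.9, -206.2, 114.8]
tool_rot: [0.525, -0.525, 0.473, -0.473]
ft_force: [-3.4, 2.6, 4.7]
opening: 58.6
```

Request:
carry_out(
  dp=[
    [0, 0, 0],
    [0, 0, 0],
    [0, 0, 0],
    [0, 0, 0.03],
    [0, 0, 0.05],
    [0, 0, 0.04],
    [0, 0, 0],
    [0, 0, 0],
  ],
  twist=[
    [0, 0, 0],
    [0, 0, 0],
    [0, 0, 0],
    [0, 0, 0],
    [0, 0, 0],
    [0, 0, 0],
    [0, 0, 0],
    [0, 0, 0],
  ],
  grip=[-1, -1, -1, -1, -1, -1, -1, -1],
)

```text
t: 34.48
ee_pos: [574.4, -206.1, 232.7]
tool_rot: [-0.525, 0.525, -0.474, 0.473]
ft_force: [0.1, 0.3, -0.2]
opening: 85.4
```

```bash
python3 - <<'E'
from h import *
s=st(); c=wrist(); save(c['pixels'],'w27.png'); np.savez('w27.npz',**c); trays(c,107)
E
```

```text
t 34.48 p [ 574.4 -206.1  232.7] yv [-0.001  0.    -1.   ] zyaw 5.96 F [ 0.1  0.3 -0.2] M [-0.03 -0.01 -0.04] open 85.4 q [-0.47  0.03  1.67 -0.    1.44 -0.57]
tray c [ 575.8 -210.3] size 61.5 109.2 yaw 5.87 px [318. 202.] n 488
```

View pics/w27.png

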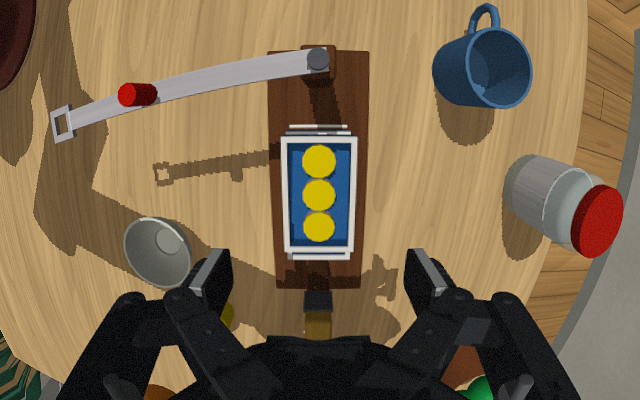

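Request:
carry_out(
  dp=[
    [0.006, 0.045, 0],
    [0.007, 0.055, 0],
    [0.007, 0.055, 0],
    [0.007, 0.055, 0],
    [0.007, 0.055, 0],
    [0.007, 0.055, 0],
    [0.007, 0.055, 0],
    [0.007, 0.05, -0.02],
  ],
  twist=[
    [0, 0, -0.03],
    [0, 0, -0.04],
    [0, 0, -0.04],
    [0, 0, -0.04],
    [0, 0, -0.04],
    [0, 0, -0.04],
    [0, 0, -0.018],
    [0, 0, 0],
  ],
  grip=[-1, -1, -1, -1, -1, -1, -1, -1],
)

```text
t: 35.52
ee_pos: [629.9, 220.9, 213.1]
tool_rot: [-0.463, 0.463, -0.534, 0.535]
ft_force: [0.6, -0.2, 1.1]
opening: 85.3
```

Request:
carry_out(
  dp=[
    [0.001, 0.009, -0.05],
    [0, 0, -0.05],
    [0, 0, -0.008],
    [0, 0, 0],
    [0, 0, 0],
  ],
  twist=[
    [0, 0, 0],
    [0, 0, 0],
    [0, 0, 0],
    [0, 0, 0],
    [0, 0, 0],
  ],
  grip=[-1, -1, -1, -1, -1],
)

```text
t: 36.15
ee_pos: [632.4, 227.9, 108.3]
tool_rot: [-0.464, 0.461, -0.534, 0.535]
ft_force: [0.7, -0.3, 1.4]
opening: 85.5
```

```bash
python3 - <<'E'
from h import *
s=st(); c=wrist(); save(c['pixels'],'w28.png'); np.savez('w28.npz',**c); trays(c)
E
```

```text
t 36.15 p [632.4 227.9 108.3] yv [ 0.004  0.001 -1.   ] zyaw -8.27 F [ 0.7 -0.3  1.4] M [ 0.03  0.   -0.01] open 85.5 q [0.24 0.28 1.61 0.   1.24 0.38]
tray c [630.8 224.4] size 61.3 101.7 yaw -8.02 px [316. 220.] n 668
```

View pics/w28.png

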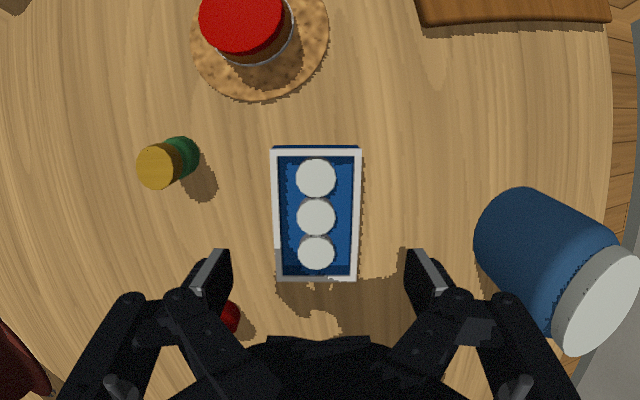

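Request:
carry_out(
  dp=[
    [-0.0014, -0.0034, -0.042],
    [0, 0, -0.033],
    [0, 0, 0],
    [0, 0, 0],
    [0, 0, 0],
    [0, 0, 0],
    [0, 0, 0],
  ],
  twist=[
    [0, 0, 0.002],
    [0, 0, 0],
    [0, 0, 0],
    [0, 0, 0],
    [0, 0, 0],
    [0, 0, 0],
    [0, 0, 0],
  ],
  grip=[-1, -1, -1, 1, 1, 1, 1],
  newtons=50,
)

```text
t: 37.08
ee_pos: [631.6, 225.0, 34.0]
tool_rot: [-0.465, 0.461, -0.533, 0.535]
ft_force: [0.0, -0.1, 6.6]
opening: 58.8
```

```bash
python3 - <<'E'
from h import *
s=st(); c=wrist(); save(c['pixels'],'w29.png'); inhand(c,s['ee_pos'],s['ee_pos'][2])
E
```

```text
t 37.08 p [631.6 225.   34. ] yv [ 0.006  0.001 -1.   ] zyaw -8.14 F [ 0.  -0.1  6.6] M [-0.04  0.09  0.01] open 58.8 q [0.23 0.37 1.64 0.   1.12 0.37]
inhand yaw -8.22 end 50.4 centre along 0.4 n 22
 width 61.4 mid across 0.08
 width 61.1 mid across 0.32
```

Request:
carry_out(
  dp=[
    [0, 0, 0.03],
    [0, 0, 0.05],
    [0, -0.01, 0.06],
    [-0.004, -0.03, 0.05],
    [-0.006, -0.05, 0.016],
    [-0.007, -0.055, 0],
    [-0.007, -0.055, 0],
    [-0.007, -0.055, 0],
  ],
  twist=[
    [0, 0, 0],
    [0, 0, 0.03],
    [0, 0, 0.05],
    [0, 0, 0.06],
    [0, 0, 0.06],
    [0, 0, 0.047],
    [0, 0, 0],
    [0, 0, 0],
  ],
  grip=[1, 1, 1, 1, 1, 1, 1, 1],
)

```text
t: 38.12
ee_pos: [597.7, -32.1, 237.0]
tool_rot: [0.526, -0.525, 0.473, -0.473]
ft_force: [1.3, -0.7, -1.5]
opening: 58.8
```

Request:
carry_out(
  dp=[
    [-0.007, -0.055, 0],
    [-0.007, -0.055, 0],
    [-0.007, -0.055, 0],
    [-0.003, -0.028, 0],
    [0, 0, 0],
    [0, 0, 0],
  ],
  twist=[
    [0, 0, 0],
    [0, 0, 0],
    [0, 0, 0],
    [0, 0, 0],
    [0, 0, 0],
    [0, 0, 0],
  ],
  grip=[1, 1, 1, 1, 1, 1],
)

```text
t: 38.88
ee_pos: [574.2, -223.0, 236.5]
tool_rot: [0.526, -0.525, 0.473, -0.473]
ft_force: [-0.5, -0.3, -0.9]
opening: 58.6
```

```bash
python3 - <<'E'
from h import *
s=st(); c=wrist(); save(c['pixels'],'w30.png'); inhand(c,s['ee_pos'],34)
E
```

```text
t 38.88 p [ 574.2 -223.   236.5] yv [ 0.     0.001 -1.   ] zyaw 6.03 F [-0.5 -0.3 -0.9] M [ 0.05 -0.01 -0.03] open 58.6 q [-0.49  0.04  1.65  0.    1.44 -0.6 ]
inhand yaw 6.0 end 50.3 centre along 0.3 n 22
 width 61.8 mid across 0.58
 width 61.5 mid across 0.35
```

Request:
carry_out(
  dp=[
    [0.0022, -0.003, -0.03],
    [0, 0, -0.035],
    [0, 0, -0.018],
    [0, 0, -0.006],
    [0, 0, 0],
    [0, 0, 0],
    [0, 0, 0],
  ],
  twist=[
    [0, 0, 0],
    [0, 0, 0],
    [0, 0, 0],
    [0, 0, 0],
    [0, 0, 0],
    [0, 0, 0],
    [0, 0, 0],
  ],
  grip=[1, 1, 1, 1, 1, 1, 1],
)

```text
t: 39.8
ee_pos: [577.1, -227.0, 148.8]
tool_rot: [0.526, -0.525, 0.472, -0.474]
ft_force: [1.6, -0.4, -2.3]
opening: 58.7
```

```bash
python3 - <<'E'
from h import *
s=st(); c=wrist(); save(c['pixels'],'w31.png'); np.savez('w31.npz',**c); inhand(c,s['ee_pos'],34)
E
```

```text
t 39.8 p [ 577.1 -227.   148.8] yv [ 0.002 -0.001 -1.   ] zyaw 6.01 F [ 1.6 -0.4 -2.3] M [ 0.05  0.04 -0.01] open 58.7 q [-0.49  0.13  1.72  0.    1.29 -0.6 ]
inhand yaw 5.97 end 50.3 centre along 0.3 n 22
 width 61.8 mid across 0.6
 width 61.5 mid across 0.37
```

View pics/w31.png

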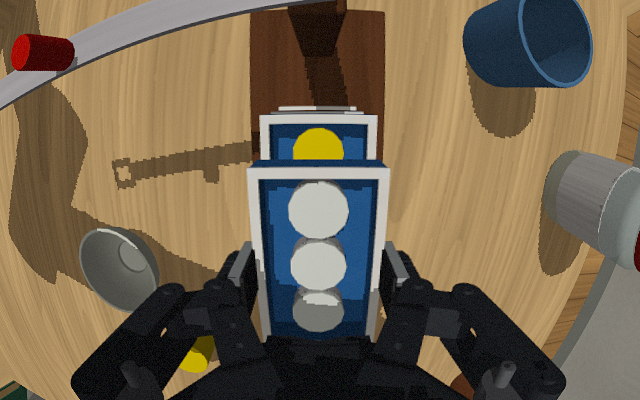

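Request:
carry_out(
  dp=[
    [0, 0.0005, -0.006],
    [0, 0, -0.003],
    [0, 0, -0.001],
    [0, 0, 0],
  ],
  twist=[
    [0, 0, 0],
    [0, 0, 0],
    [0, 0, 0],
    [0, 0, 0],
  ],
  grip=[1, 1, 1, 1],
)

```text
t: 40.35
ee_pos: [576.4, -226.1, 137.3]
tool_rot: [-0.526, 0.526, -0.473, 0.473]
ft_force: [0.2, -0.3, -1.2]
opening: 58.5
```

Request:
carry_out(
  dp=[
    [0.0003, -0.0002, -0.001],
    [0, 0, -0.001],
    [0, 0, 0],
  ],
  twist=[
    [0, 0, 0],
    [0, 0, 0],
    [0, 0, 0],
  ],
  grip=[1, 1, 1],
)

```text
t: 40.72
ee_pos: [577.0, -226.4, 137.0]
tool_rot: [0.526, -0.526, 0.473, -0.473]
ft_force: [-2.8, 1.2, 5.2]
opening: 58.8
```

Request:
carry_out(
  dp=[
    [0, 0, 0],
    [0, 0, 0],
    [0, 0, 0],
    [0, 0, 0.03],
    [0, 0, 0.05],
    [0, 0, 0.03],
    [0, 0, 0],
    [0, 0, 0],
  ],
  twist=[
    [0, 0, 0],
    [0, 0, 0],
    [0, 0, 0],
    [0, 0, 0],
    [0, 0, 0],
    [0, 0, 0],
    [0, 0, 0],
    [0, 0, 0],
  ],
  grip=[-1, -1, -1, -1, -1, -1, -1, -1],
)

```text
t: 41.72
ee_pos: [576.2, -226.0, 243.9]
tool_rot: [-0.525, 0.526, -0.474, 0.472]
ft_force: [-0.6, -1.2, -1.3]
opening: 85.1
```

```bash
python3 - <<'E'
from h import *
s=st(); c=wrist(); save(c['pixels'],'w32.png'); np.savez('w32.npz',**c); trays(c,129)
for n in ['side','scene']:
    c=vision.read_camera(n); np.savez(n+'32.npz',**c); save(c['pixels'],n+'32.png')
    hsv=cv2.cvtColor(c['pixels'],cv2.COLOR_RGB2HSV).astype(int); X=cloud(c)
    red=((hsv[...,0]<6)|(hsv[...,0]>174))&(hsv[...,1]>170)&(hsv[...,2]>120); k,l,s_,ce=cv2.connectedComponentsWithStats(red.astype(np.uint8))
    for i in range(1,k):
        if s_[i,4]>15: print(n,'red',ce[i].round(1),s_[i,4],np.nanmean(X[l==i],0).round(1))
E
```

```text
t 41.73 p [ 576.2 -226.   243.9] yv [-0.002  0.001 -1.   ] zyaw 6.02 F [-0.6 -1.2 -1.3] M [-0.02  0.05 -0.04] open 85.1 q [-0.49  0.05  1.64  0.    1.46 -0.6 ]
tray c [ 577.9 -227.1] size 61.5 101.2 yaw 5.92 px [319. 202.] n 385
side red [218.2 141.2] 367 [ 863.2 -190.4  151.2]
side red [366.  169.5] 21 [ 445.8 -127.8  180.6]
side red [312.4 291.7] 19 [523.4 145.8  23.8]
side red [247.7 374.7] 539 [604.5 366.6  50.5]
scene red [156.3 212.1] 444 [ 863.3 -190.   152.4]
scene red [401.7 347.4] 429 [606.2 366.4  50.8]
```

View pics/w32.png

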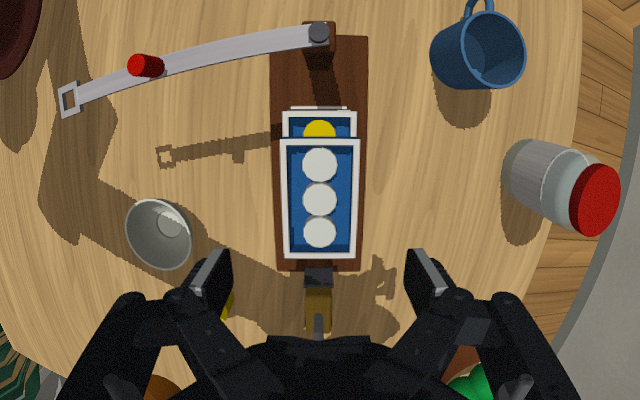

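View pics/scene32.png

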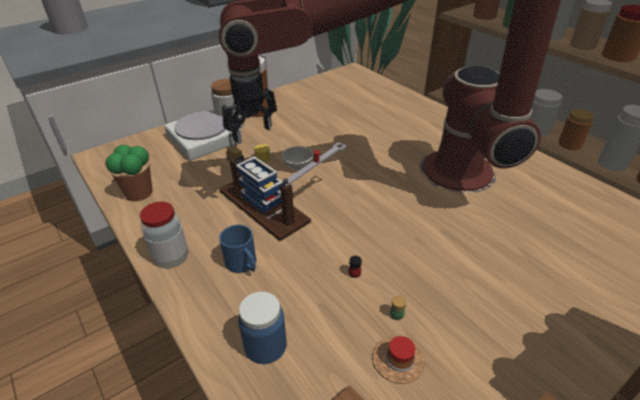

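```bash
python3 - <<'E'
from h import *
c=dict(np.load('w32.npz'))
im=c['pixels'][30:130,40:360]; save(cv2.resize(im,None,fx=2.5,fy=2.5,interpolation=2),'w32z.png')
h=wplane(c,[[318,33]],155); e=wplane(c,[[69,99]],150); k=wplane(c,[[136,66],[134,66]],180)
print(h,e,k)
H=np.array([564.1,-101.5]); d=e[0,:2]-H; print(np.linalg.norm(d), d/np.linalg.norm(d)*120+H, k[:,:2]-H, np.linalg.norm(k[0,:2]-H))
def ang(v): 
    y=np.radians(6); cl=np.array([np.sin(y),-np.cos(y)]); op=np.array([-np.cos(y),-np.sin(y)]); return np.arctan2(v@op,v@cl)
print(ang(d),ang(k[0,:2]-H))
E
```

```text
[[ 563.71961373 -102.47257541  155.        ]] [[ 352.97634234 -151.18087781  150.        ]] [[ 447.55207779 -130.58113248  180.        ]
 [ 445.88496229 -130.50059427  180.        ]]
216.8902682118381 [ 447.29052243 -128.98719611] [[-116.54792221  -29.08113248]
 [-118.21503771  -29.00059427]] 120.12131549798228
1.4444042173183833 1.4309884677301923
```

View pics/w32z.png

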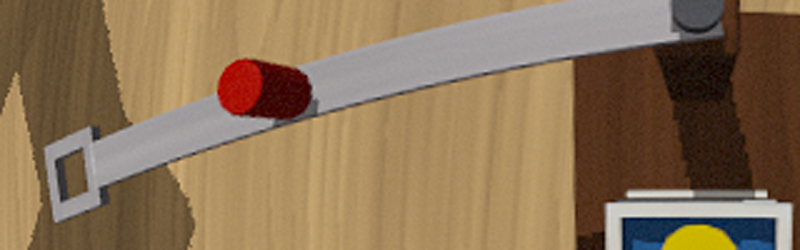

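Request:
carry_out(
  dp=[
    [-0.016, 0.012, 0],
    [-0.016, 0.012, 0],
    [-0.016, 0.012, 0],
    [-0.016, 0.012, 0],
    [-0.016, 0.012, 0],
    [-0.016, 0.012, 0],
    [-0.016, 0.012, 0],
    [-0.016, 0.012, 0],
  ],
  twist=[
    [0, 0, -0.175],
    [0, 0, -0.18],
    [0, 0, -0.18],
    [0, 0, -0.18],
    [0, 0, -0.18],
    [0, 0, -0.18],
    [0, 0, -0.18],
    [0, 0, -0.18],
  ],
  grip=[-1, -1, 0.35, 0.35, 0.35, 0.35, 0.35, 0.35],
  newtons=25,
)

```text
t: 42.88
ee_pos: [447.7, -129.7, 244.0]
tool_rot: [0.082, -0.084, 0.703, -0.702]
ft_force: [0.0, 0.0, 0.7]
opening: 27.5
```

Request:
carry_out(
  dp=[
    [0, 0, 0],
    [0, 0, 0],
    [0, 0, 0],
  ],
  twist=[
    [0, 0, 0],
    [0, 0, 0],
    [0, 0, 0],
  ],
  grip=[0.35, 0.35, 0.35],
)

```text
t: 43.25
ee_pos: [449.1, -130.6, 245.2]
tool_rot: [0.085, -0.085, 0.702, -0.702]
ft_force: [-0.4, 0.6, -0.6]
opening: 27.7
```

```bash
python3 - <<'E'
from h import *
s=st(); c=wrist(); save(c['pixels'],'w33.png'); np.savez('w33.npz',**c)
E
```

```text
t 43.25 p [ 449.1 -130.6  245.2] yv [-0.  0. -1.] zyaw -76.15 F [-0.4  0.6 -0.6] M [-0.03 -0.03  0.01] open 27.7 q [-0.44 -0.33  1.98 -0.    1.5   0.89]
```

View pics/w33.png

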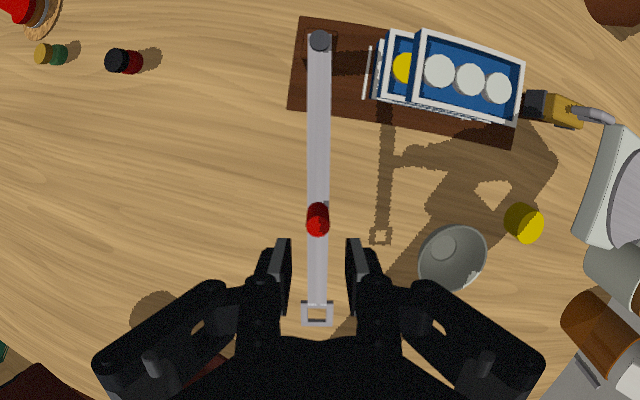

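```bash
python3 - <<'E'
from h import *
c=dict(np.load('w33.npz')); print(wplane(c,[[318,226],[319,41]],180).round(1),wplane(c,[[319,40]],155).round(1)); im=c['pixels'][190:250,290:350]; save(cv2.resize(im,None,fx=6,fy=6),'z.png')
E
```

```text
[[ 447.4 -129.8  180. ]
 [ 558.8 -103.   180. ]] [[ 564.3 -101.7  155. ]]
```

View pics/z.png

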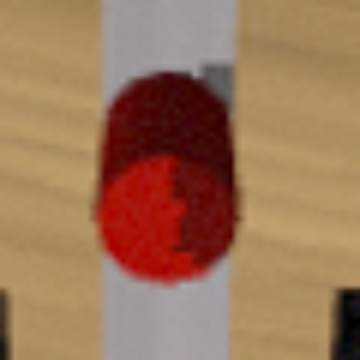

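Request:
carry_out(
  dp=[
    [-0.0015, 0.0008, -0.03],
    [0, 0, -0.03],
    [0, 0, -0.002],
    [0, 0, 0],
    [0, 0, 0],
  ],
  twist=[
    [0, 0, -0.005],
    [0, 0, 0],
    [0, 0, 0],
    [0, 0, 0],
    [0, 0, 0],
  ],
  grip=[0.35, 0.35, 0.35, 0.35, 0.35],
)

```text
t: 43.92
ee_pos: [448.2, -130.0, 185.2]
tool_rot: [-0.084, 0.082, -0.702, 0.703]
ft_force: [0.8, 0.3, 0.8]
opening: 27.5
```

```bash
python3 - <<'E'
from h import *
s=st(); c=wrist(); save(c['pixels'],'w34.png')
H=np.array([564.2,-101.6])
# waypoints along arc
y=np.radians(6); cl=np.array([np.sin(y),-np.cos(y)]); op=np.array([-np.cos(y),-np.sin(y)])
prev=s['ee_pos'][:2]
for a in np.r_[1.44-np.arange(1,10)*0.16,0]:
    p=H+120*(np.cos(a)*cl+np.sin(a)*op); print(round(a,2),p.round(1),((p-prev)).round(1)); prev=p
E
```

```text
t 43.92 p [ 448.2 -130.   185.2] yv [ 0.003 -0.001 -1.   ] zyaw -76.48 F [0.8 0.3 0.8] M [ 0.04 -0.03 -0.01] open 27.5 q [-0.44 -0.29  2.05  0.    1.38  0.89]
1.28 [ 453.5 -147.8] [  5.2 -17.9]
1.12 [ 462.2 -164.9] [  8.8 -17.1]
0.96 [ 473.6 -180.3] [ 11.4 -15.4]
0.8 [ 487.3 -193.7] [ 13.7 -13.4]
0.64 [ 503.  -204.8] [ 15.7 -11.1]
0.48 [ 520.2 -213.2] [17.2 -8.4]
0.32 [ 538.6 -218.8] [18.3 -5.6]
0.16 [ 557.6 -221.4] [19.  -2.6]
0.0 [ 576.7 -220.9] [19.2  0.5]
0.0 [ 576.7 -220.9] [0. 0.]
```

View pics/w34.png

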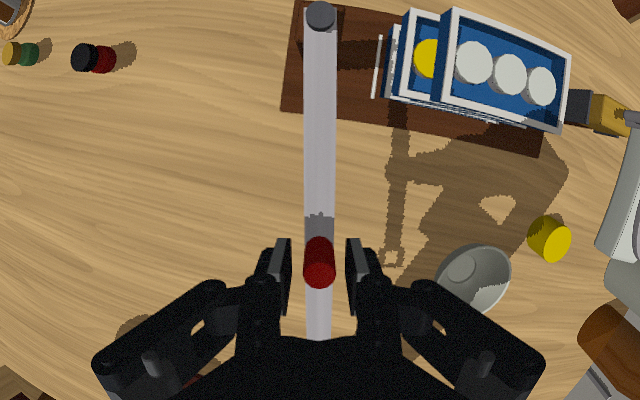

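Request:
carry_out(
  dp=[
    [0.005, -0.0178, 0],
    [0.0088, -0.0171, 0],
    [0.0114, -0.0154, 0],
    [0.0137, -0.0134, 0],
    [0.0157, -0.0111, 0],
    [0.0172, -0.0084, 0],
    [0.0183, -0.0056, 0],
    [0, 0, 0],
  ],
  twist=[
    [0, 0, 0.16],
    [0, 0, 0.16],
    [0, 0, 0.16],
    [0, 0, 0.16],
    [0, 0, 0.16],
    [0, 0, 0.16],
    [0, 0, 0.16],
    [0, 0, 0],
  ],
  grip=[0.35, 0.35, 0.35, 0.35, 0.35, 0.35, 0.35, 0.35],
)

```text
t: 44.98
ee_pos: [538.4, -218.8, 184.3]
tool_rot: [-0.443, 0.443, -0.551, 0.552]
ft_force: [0.9, 0.2, 0.3]
opening: 27.7
```

```bash
python3 - <<'E'
from h import *
s=st(); c=wrist(); save(c['pixels'],'w35.png')
E
```

```text
t 44.98 p [ 538.4 -218.8  184.3] yv [ 0.001 -0.001 -1.   ] zyaw -12.42 F [0.9 0.2 0.3] M [ 0.05 -0.03  0.06] open 27.7 q [-0.51  0.    1.79  0.    1.35 -0.3 ]
```

View pics/w35.png

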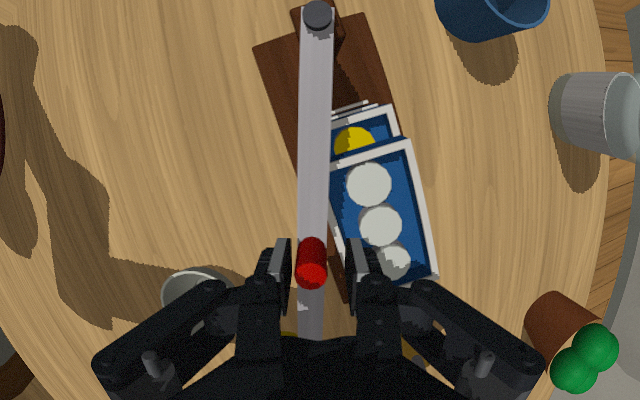

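Request:
carry_out(
  dp=[
    [0.0095, -0.0018, 0],
    [0.0095, -0.0009, 0],
    [0.0096, 0, 0],
    [0.0096, 0.0005, 0],
    [0.002, 0.0002, 0],
    [0.002, 0.0002, 0],
    [0, 0, 0],
  ],
  twist=[
    [0, 0, 0.08],
    [0, 0, 0.08],
    [0, 0, 0.08],
    [0, 0, 0.08],
    [0, 0, 0],
    [0, 0, 0],
    [0, 0, 0],
  ],
  grip=[0.35, 0.35, 0.35, 0.35, 0.35, 0.35, 0.35],
)

```text
t: 45.9
ee_pos: [579.4, -220.0, 183.6]
tool_rot: [0.525, -0.525, 0.473, -0.473]
ft_force: [-0.3, -0.1, 0.9]
opening: 28.0
```

```bash
python3 - <<'E'
from h import *
s=st(); c=wrist(); save(c['pixels'],'w36.png')
E
```

```text
t 45.9 p [ 579.4 -220.   183.6] yv [ 0.  0. -1.] zyaw 5.95 F [-0.3 -0.1  0.9] M [-0.03  0.17  0.07] open 28.0 q [-0.48  0.09  1.69  0.    1.35 -0.59]
```

View pics/w36.png

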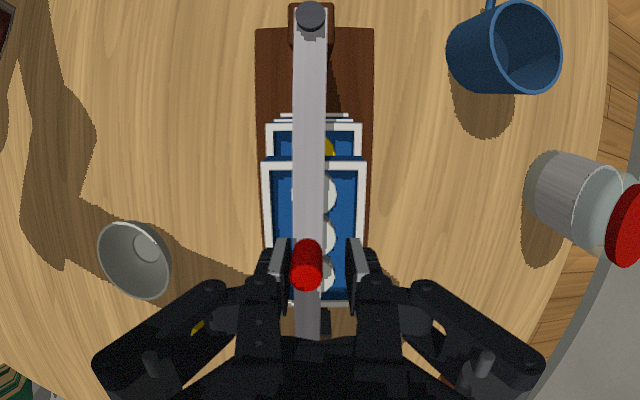

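Nearly closed; push on gently to the stop.

Request:
carry_out(
  dp=[
    [0.002, 0.0002, 0],
    [0.001, 0.0001, 0],
    [0, 0, 0],
  ],
  twist=[
    [0, 0, 0],
    [0, 0, 0],
    [0, 0, 0],
  ],
  grip=[0.35, 0.35, 0.35],
)

```text
t: 46.32
ee_pos: [581.9, -219.9, 183.4]
tool_rot: [-0.525, 0.526, -0.474, 0.473]
ft_force: [-4.7, -0.3, 3.9]
opening: 27.9
```

Request:
carry_out(
  dp=[
    [0.002, 0.0002, 0],
    [0, 0, 0],
  ],
  twist=[
    [0, 0, 0],
    [0, 0, 0],
  ],
  grip=[0.35, 0.35],
)

```text
t: 46.58
ee_pos: [582.2, -219.9, 183.3]
tool_rot: [-0.524, 0.527, -0.475, 0.471]
ft_force: [-11.2, -0.1, 6.9]
opening: 27.9
```

Request:
carry_out(
  dp=[
    [-0.005, -0.0005, 0],
    [0, 0, 0.03],
    [0, 0, 0.04],
    [0.004, -0.03, 0.005],
    [0.005, -0.05, 0],
    [0, -0.02, 0],
    [0, 0, 0],
    [0, 0, 0],
  ],
  twist=[
    [0, 0, 0],
    [0, 0, 0],
    [0, 0, 0],
    [0, 0, 0],
    [0, 0, 0],
    [0, 0, 0],
    [0, 0, 0],
    [0, 0, 0],
  ],
  grip=[0.35, 0.35, 0.35, 1, 1, 1, 1, 1],
)

```text
t: 47.58
ee_pos: [588.6, -318.9, 258.0]
tool_rot: [0.526, -0.525, 0.473, -0.473]
ft_force: [0.1, 0.0, -0.5]
opening: -0.5
```

```bash
python3 - <<'E'
from h import *
s=st(); c=wrist(); save(c['pixels'],'w37.png'); np.savez('w37.npz',**c)
for n in ['side','scene']:
    c=vision.read_camera(n); np.savez(n+'37.npz',**c)
    a=(230,80,430,240) if n=='side' else (180,90,380,250)
    save(cv2.resize(c['pixels'][a[1]:a[3],a[0]:a[2]],None,fx=4,fy=3.7,interpolation=2),n+'37.png')
E
```

```text
t 47.58 p [ 588.6 -318.9  258. ] yv [-0.     0.001 -1.   ] zyaw 6.06 F [ 0.1  0.  -0.5] M [-0.01 -0.03  0.  ] open -0.5 q [-0.61  0.16  1.5   0.    1.49 -0.71]
```

View pics/w37.png

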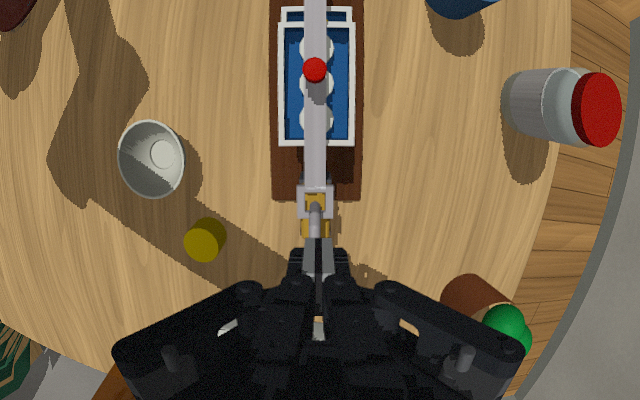

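View pics/side37.png

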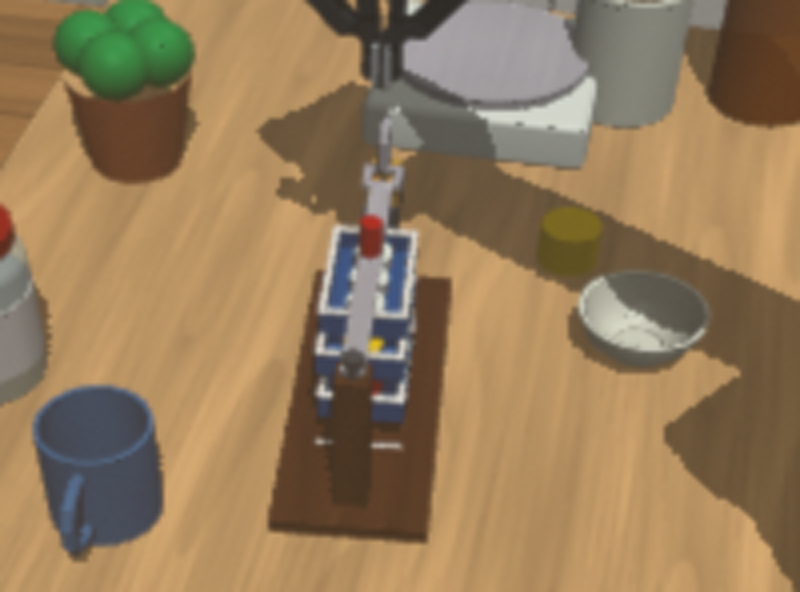

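View pics/scene37.png

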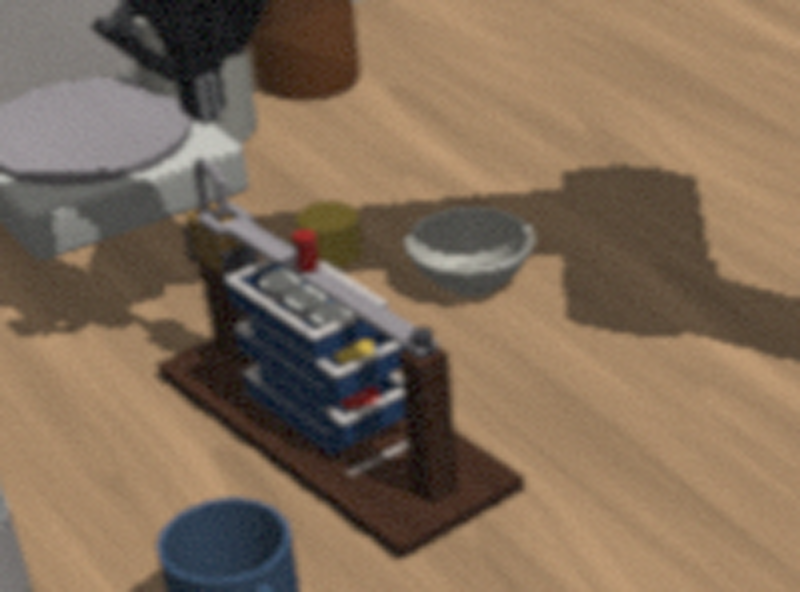

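```bash
python3 - <<'E'
from h import *
c=dict(np.load('w37.npz')); im=c['pixels'][170:290,270:370]; save(cv2.resize(im,None,fx=5,fy=5),'z2.png')
e=wplane(c,[[315,202]],150)[0,:2]; k=wplane(c,[[315,69]],180)[0,:2]; H=np.array([564.2,-101.6]); y=np.radians(6)
cl=np.array([np.sin(y),-np.cos(y)]); op=np.array([-np.cos(y),-np.sin(y)])
for v in (e,k): print(v,np.linalg.norm(v-H),np.arctan2((v-H)@op,(v-H)@cl))
print('crown',wplane(c,[[318,250]],191))
E
```

```text
[ 586.82971146 -317.92734576] 217.50775701872604 0.0004901962394870501
[ 577.04932677 -221.4364622 ] 120.52337063977109 -0.002095989871748324
crown [[ 591.26440061 -337.94015025  191.        ]]
```

View pics/z2.png

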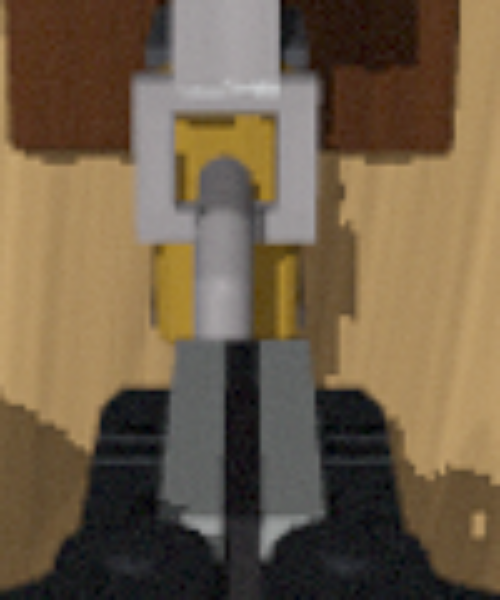

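Request:
carry_out(
  dp=[
    [-0.0006, -0.0114, -0.01],
    [0, 0, -0.022],
    [0, 0, 0],
    [0, 0, 0],
  ],
  twist=[
    [0, 0, 0],
    [0, 0, 0],
    [0, 0, 0],
    [0, 0, 0],
  ],
  grip=[1, 1, 1, 1],
  newtons=60,
)

```text
t: 48.22
ee_pos: [587.8, -331.3, 225.6]
tool_rot: [-0.526, 0.526, -0.474, 0.473]
ft_force: [0.2, 0.3, 1.4]
opening: -0.4
```

```bash
python3 - <<'E'
from h import *
s=st(); c=wrist(); im=c['pixels'][170:330,240:400]; save(cv2.resize(im,None,fx=3.5,fy=3.5),'z3.png')
E
```

```text
t 48.23 p [ 587.8 -331.3  225.6] yv [-0.001  0.001 -1.   ] zyaw 6.01 F [0.2 0.3 1.4] M [-0.03  0.01 -0.03] open -0.4 q [-0.62  0.19  1.52  0.    1.44 -0.73]
```

View pics/z3.png

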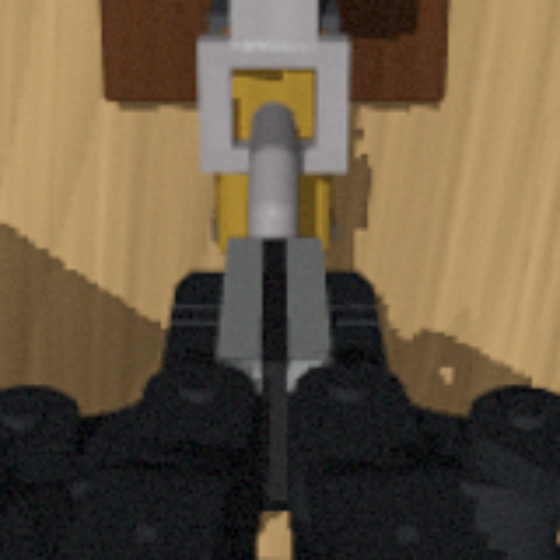

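Request:
carry_out(
  dp=[
    [0.0002, 0.0008, -0.006],
    [0, 0, -0.004],
    [0, 0, -0.003],
    [0, 0, -0.003],
    [0, 0, 0],
  ],
  twist=[
    [0, 0, 0],
    [0, 0, 0],
    [0, 0, 0],
    [0, 0, 0],
    [0, 0, 0],
  ],
  grip=[1, 1, 1, 1, 1],
)

```text
t: 48.9
ee_pos: [588.3, -330.7, 210.6]
tool_rot: [0.526, -0.525, 0.473, -0.473]
ft_force: [-0.2, 0.9, 2.6]
opening: 0.0
```

Request:
carry_out(
  dp=[
    [0, 0, -0.004],
    [0, 0, -0.004],
    [0, 0, -0.004],
    [0, 0, 0],
  ],
  twist=[
    [0, 0, 0],
    [0, 0, 0],
    [0, 0, 0],
    [0, 0, 0],
  ],
  grip=[1, 1, 1, 1],
)

```text
t: 49.4
ee_pos: [588.3, -330.7, 198.9]
tool_rot: [0.526, -0.525, 0.473, -0.473]
ft_force: [-1.3, 0.6, 3.7]
opening: 0.2
```

Request:
carry_out(
  dp=[
    [0, 0, -0.003],
    [0, 0, -0.002],
    [0, 0, 0],
  ],
  twist=[
    [0, 0, 0],
    [0, 0, 0],
    [0, 0, 0],
  ],
  grip=[1, 1, 1],
)

```text
t: 49.78
ee_pos: [588.4, -330.8, 194.1]
tool_rot: [0.526, -0.525, 0.473, -0.473]
ft_force: [-2.4, 1.5, 5.1]
opening: 0.1
```

Request:
carry_out(
  dp=[
    [0, 0, -0.001],
    [0, 0, -0.001],
    [0, 0, 0],
  ],
  twist=[
    [0, 0, 0],
    [0, 0, 0],
    [0, 0, 0],
  ],
  grip=[1, 1, 1],
)

```text
t: 50.15
ee_pos: [588.4, -330.8, 192.9]
tool_rot: [0.526, -0.525, 0.473, -0.473]
ft_force: [-1.9, 2.2, 7.6]
opening: 0.2
```

Request:
carry_out(
  dp=[
    [0, 0, -0.001],
    [0, 0, 0],
  ],
  twist=[
    [0, 0, 0],
    [0, 0, 0],
  ],
  grip=[1, 1],
)

```text
t: 50.4
ee_pos: [588.5, -330.8, 192.8]
tool_rot: [0.526, -0.525, 0.473, -0.474]
ft_force: [-4.4, 2.6, 10.3]
opening: -0.1
```

Request:
carry_out(
  dp=[
    [0, 0, 0.01],
    [0, 0, 0.03],
    [0, 0, 0.03],
    [0, 0.02, 0.01],
    [0, 0.05, 0],
    [0, 0, 0],
    [0, 0, 0],
  ],
  twist=[
    [0, 0, 0],
    [0, 0, 0],
    [0, 0, 0],
    [0, 0, 0],
    [0, 0, 0],
    [0, 0, 0],
    [0, 0, 0],
  ],
  grip=[1, 1, 1, 1, 1, 1, 1],
)

```text
t: 51.28
ee_pos: [587.8, -259.7, 269.2]
tool_rot: [-0.526, 0.526, -0.473, 0.472]
ft_force: [-0.9, -0.2, 0.7]
opening: -0.1
```

```bash
python3 - <<'E'
from h import *
s=st(); c=wrist(); save(c['pixels'],'w40.png')
for n in ['side','scene']:
    c=vision.read_camera(n); save(c['pixels'],n+'40f.png'); X=cloud(c); np.savez(n+'40.npz',**c)
    a=(230,80,430,240) if n=='side' else (180,90,380,250)
    save(cv2.resize(c['pixels'][a[1]:a[3],a[0]:a[2]],None,fx=4,fy=3.7,interpolation=2),n+'40.png')
    m=(np.hypot(X[...,0]-588,X[...,1]+330)<28)&(X[...,2]>120)&(X[...,2]<205); print(n,'shackle top z',np.sort(X[m][:,2])[-8:].round(1))
    hsv=cv2.cvtColor(c['pixels'],cv2.COLOR_RGB2HSV).astype(int)
    red=((hsv[...,0]<6)|(hsv[...,0]>174))&(hsv[...,1]>170)&(hsv[...,2]>120); k,l,s_,ce=cv2.connectedComponentsWithStats(red.astype(np.uint8))
    for i in range(1,k):
        if s_[i,4]>15: print(n,'red',ce[i].round(1),s_[i,4],np.nanmean(X[l==i],0).round(1))
c=dict(np.load('scene0.npz')); X=cloud(c); m=(np.hypot(X[...,0]-588,X[...,1]+330)<28)&(X[...,2]>120)&(X[...,2]<205); print('before',np.sort(X[m][:,2])[-8:].round(1))
E
```

```text
t 51.27 p [ 587.8 -259.7  269.2] yv [-0.001  0.001 -1.   ] zyaw 6.07 F [-0.9 -0.2  0.7] M [ 0.03 -0.05 -0.  ] open -0.1 q [-0.53  0.09  1.55 -0.    1.5  -0.64]
side shackle top z [171.7 171.8 172.  172.4 172.6 172.7 173.2 173.8]
side red [218.2 141.2] 365 [ 863.2 -190.4  151.1]
side red [312.6 291.7] 20 [523.  145.8  24.1]
side red [247.7 374.7] 539 [604.5 366.6  50.5]
scene shackle top z [173.3 173.7 173.8 174.2 174.6 175.1 175.4 175.5]
scene red [156.3 212.2] 444 [ 863.5 -189.8  152.4]
scene red [401.8 347.5] 424 [606.2 366.6  50.9]
before [192.5 192.7 193.1 193.2 193.4 193.4 194.4 194.9]
```

View pics/w40.png

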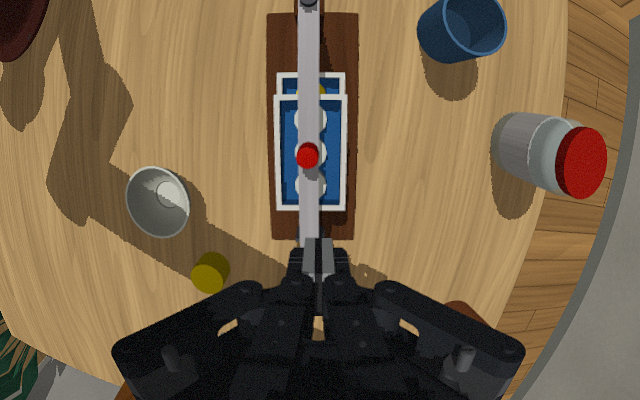

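View pics/scene40.png

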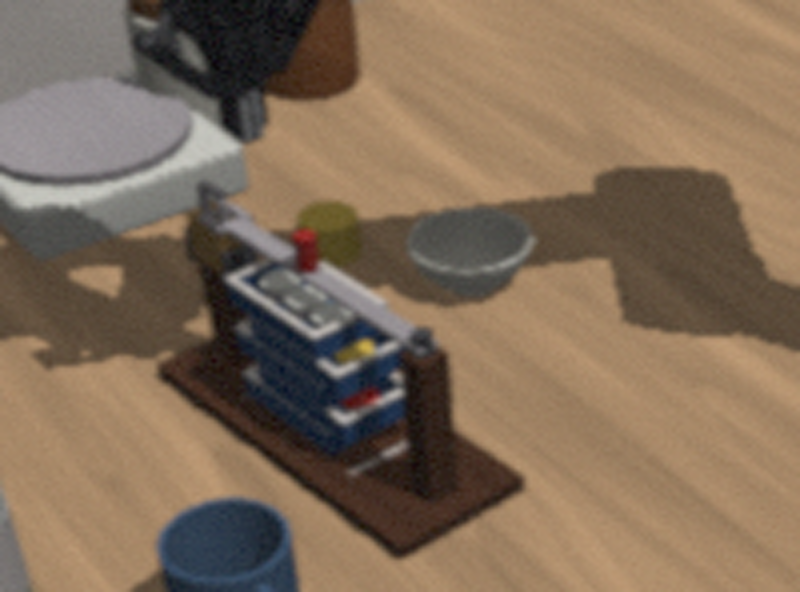

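View pics/scene40f.png

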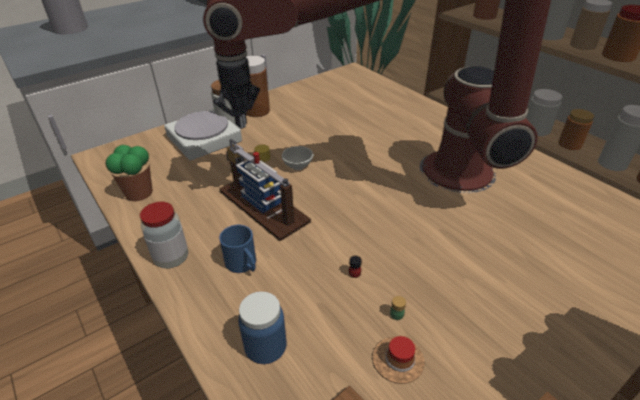

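```bash
python3 - <<'E'
from h import *
for n in ['scene','side']:
    c0=dict(np.load(n+'0.npz'));c=dict(np.load(n+'40.npz'))
    o0=ortho(c0,5,530,690,280,440,2.5); o=ortho(c,5,530,690,280,440,2.5); o2=ortho(c,49,530,690,280,440,2.5)
    for im in (o0,o,o2): cv2.drawMarker(im,(int((440-364)*2.5),int((690-609)*2.5)),(0,0,255),cv2.MARKER_CROSS,12,1); cv2.circle(im,(190,202),130,(0,0,255),1)
    save(np.hstack([o0,o])[:,:800],n+'_co.png')
    hsv=cv2.cvtColor(c['pixels'],cv2.COLOR_RGB2HSV).astype(int)
    red=((hsv[...,0]<6)|(hsv[...,0]>174))&(hsv[...,1]>170)&(hsv[...,2]>185)
    v,u=np.nonzero(red); P=plane(c,np.c_[u,v],49); P=P[np.hypot(P[:,0]-607,P[:,1]-366)<60]; print(n,len(P),cv2.minEnclosingCircle(P[:,:2].astype(np.float32)),P.mean(0))
E
```

```text
scene 0 ((0.0, 0.0), 0.0) [nan nan nan]
side 0 ((0.0, 0.0), 0.0) [nan nan nan]<stdin>:9: RuntimeWarning: Mean of empty slice.
  ret = um.true_divide(
```

View pics/scene_co.png

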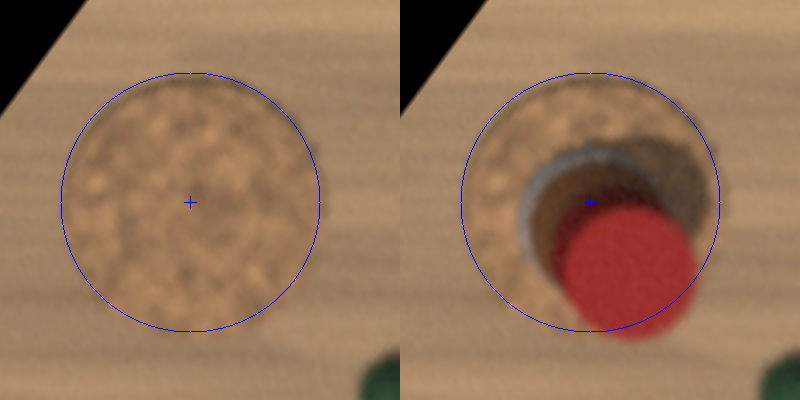

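View pics/side_co.png

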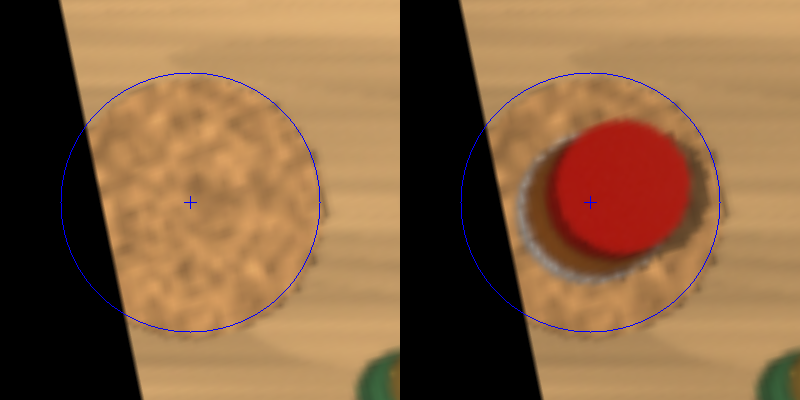

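```bash
python3 -c "
from h import *
st(); print(env.finish_job())"
```

```text
t 51.42 p [ 587.9 -261.1  269.7] yv [-0.001  0.    -1.   ] zyaw 5.98 F [-0.1 -0.7  0.7] M [-0.05  0.03  0.01] open -0.2 q [-0.53  0.09  1.55 -0.    1.5  -0.64]
the job is handed in; nothing more can be done
None
```

The job is finished and handed in at about 51 s of the 210 s allowed. The hand-in gives no verdict, so what follows rests on my own measurements.

- **Jar:** it stands upright on the cork coaster. My readings put it about 3–4 mm off the coaster's middle, and I left it there. It had not moved when I checked again at the end.
- **Trays:** all five were there. From the bottom they are green, red, orange, yellow and white, alternating padlock side and hinge side. Each one touched down at the expected height. The green, red, orange and white trays measured within about 1.5 mm of target. For the yellow tray, my rectangle took in the tray below it as well, so I have only the arm's position at release (within about 0.5 mm).
- **Gate:** I pushed it closed after the last tray until it met its stop at about 11 N. The camera then read its angle as zero, within 0.002 rad.
- **Shackle:** I pressed it after the gate closed, down to its stop. With the arm clear it stayed about 19 mm down (top about 173–175 mm, against 193–195 mm before), so it clicked.

The spice jars, bowl, tin and mug look unmoved in the last pictures. I did not measure their positions again.

Two readings disagreed slightly. The scene and wrist cameras differed by about 2 mm on the rack's position, so I used the wrist camera throughout. When I gripped the jar, the fingers rode up about 10 mm onto its lid, but it carried and set down without trouble.

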